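# Assemble a compressed-air filter and hold its bayonet guard home

## Robot

A 6-joint arm with a two-finger parallel gripper is mounted at the origin on the work surface. World frame = base frame: x ahead of the robot, y to its left, z up, the work surface at z = 0. Lengths are in mm, angles in rad, forces in N, time in s.
With the tool pointing down it reaches from about 350 to 875 mm from the base axis. Payload 4.2 kg.
Tool frame: the origin (TCP) lies where the fingers leave the gripper's body, on its centre line; the fingertips stand 73 mm ahead of it and the grasp point (between the pads) lies 54 mm ahead of it; z points along the fingers, y is the direction in which the jaws open and shut (so a half turn about z gives the same grasp; the last joint's range is limited). The gripper opens to 85 mm and grips with 20 to 120 N. Pads are 22 mm wide; open, the fingers measure 114 mm over their backs; the gripper's body (76 mm by 85 mm) begins 54 mm behind the grasp point. The pads swing forward as they close: fully open they stand 13 mm farther back than shut.
Start: joints at [-1.066, 0.385, 0.008, 0, -1.194, -0.259], TCP at [152.1, -606.189, 303.912] pointing down, gripper open.
Joint ranges: [-3.14, 3.14], [-1.21, 2.06], [-1.07, 1.41], [-3.16, 2.05], [-2.99, -0.16], [-3.1, 3.1]. Speed limits (rad/s): [2.79, 2.79, 3.14, 3.14, 3.14, 3.14].

## Interface

Orientations are given as a unit quaternion [x, y, z, w].
In Python, from bench import arm gives the robot as it stands.
- The arm moves only by the tool apply_moves, never from a script. Its argument "increments" is a list that holds one entry, the list of rows, each a list of 7 numbers: the shift along the tool's x, y, z scaled (see below), then the turn, a rotation vector about the tool's x, y, z scaled (see below), then the gripper's target within -1 to 1 (fully open at 1, half-way at 0, shut at -1). A call has 1 to 10 rows; each row is the pose to reach, as a shift and turn from the pose commanded when the call began, along the tool's axes at that moment; what a row does not reach only later rows make up. The controller multiplies each number of a shift by 100 mm and each number of a turn by 0.5 rad. A row lasts 1/10 s, in which the tool goes at most 50 mm and 8.59 degrees, less where a joint would pass 70% of its speed; a pose out of reach is approached as far as the arm can. A call with a number of a shift or a turn outside -1 to 1 is refused whole. A call with a gripper value outside its range is refused whole. The fingers move at their own pace and stop on an object; the grip force is fixed at half the most. Time passes only in rows, so rows that repeat a pose let the fingers close. It gives the time, the measured TCP pose, the force and the opening at its end, in the units of the state.
- arm.read_state(): the state, without advancing time (a new reading comes with each control period).
- arm.get_image(name): name is "scene" or "top" or "wrist"; returns a dict with "img" (420x560x3 uint8, red, green, blue), "fx", "fy", "cx", "cy" (pixels), "k1" (the pictures are not rectified: a ray, as slopes to the right and down, at radius r is drawn at 1 + k1 r^2 times it, then the intrinsics apply), "pose" (4x4, takes a point from camera to world coordinates). Camera axes: x right, y up, looking along -z (the intrinsics and any distortion apply to the point x, -y, -z); pixel columns grow to the right and rows downward; lengths in mm; the calibration is good to about 2 mm. A picture is of the moment at which its call begins. There is no depth.
- arm.job_done(): hands the job in, once; it reports no verdict.
Trained networks look in a picture, given as the dict that the camera call returned (one of the last four; its "shot" number tells which), for a name from the list of things; names that differ only in an ending like _2 or _b are one class to them, and where a whole thing is asked for, a point or a joint stands for the part that bears it (a point fixed in the world has none). Each returns a list of dicts, best first, with "conf" (0 to 1); they miss things now and then, are a little off and sometimes report something else, mostly with a low value. They report only what shows in the picture. A call takes as long as a camera call. They do not tell look-alikes from the thing itself.
- arm.outline_of(label, picture): "pixels" (420x560 bool, what is visible of it) and "box" ([centre column, centre row, width, height] in pixels, round what is visible of it).
- arm.mark_of(label, picture): "at" ([column, row] in pixels: a listed point, or the origin of a listed thing).
The state is a dict: "clock": time; "joints": joint angles; "joint_vel": joint speeds; "joint_efforts": joint torques, N m; "position": TCP position; "ee_rot": TCP orientation; "contact_force": force on the tool from outside, world axes, zero at the start; "wrist_torque": the same for the moment, N m; "gripper_width": finger opening in mm.
Only numpy, scipy, OpenCV 4.12 (cv2) and the standard library are available. Lean on these libraries where they do the work, as an engineer would, in place of code of your own. Each camera call takes 0.05 s, during which the arm holds its last target.

## Task

The head of a compressed-air filter is clamped upside down on the bench: build up its parts on it in size order, mouth down, each one over the last - the small filter element on the centre stud, the clear bowl over the element, the metal guard over the bowl. Enter the guard's two side lugs in the two notches of the collar, push it down against the spring and turn it clockwise (seen from above), just under a quarter turn, until it comes up against its stop. Finish with the gripper still closed on the guard, keeping it pressed fully down and turned home so that the locking screw can be put in, and leave the wrench, the pipe flange and the carton where they are.

Things in the scene. Friction and masses are not known exactly. Their poses are not given: they have to be found in the camera images.
- head: filter head, grey-painted block on a dark steel plate 125 x 105 mm, fixed to the bench. Origin: centre of the plate's underside, at bench level; z up is the axis on which all parts go; the collar's two notches lie at its +x and -x. Brass pipe ports stick out to 81 mm at +y and -y (28 mm high), a steel locking screw to 62 mm between +x and +y (57 mm high)
- spigot (a point): centre of the flat top of the round spigot (35 mm dia., bevelled), 58 mm above the bench. The element stands on it; a stud 16 mm dia. with a bevelled tip rises 14 mm from it into the element's bore. Spigot and stud lie inside the collar, with the seal ring around the spigot
- collar (a point): centre of the top face of the round aluminium collar (84 mm outside dia.), 69 mm above the bench. Its inward lip, 4 mm thick, has a 59 mm bore and two through notches, 14 mm wide and reaching out to radius 35.5 mm, at the head's +x and -x. Below the lip the room is 71 mm wide
- stop_mark: two small dark pips on top of the collar, opposite each other. Origin on the head's axis, 69.5 mm above the bench. Its x axis (either way round) points along the guard's lugs when the guard is against its stop: 80 degrees (1.40 rad) clockwise, seen from above, from the notches
- seal (a joint): how far the black seal ring (38/52 mm dia.) is pressed down, 0 to 0.006 m. At 0 its top is 53 mm above the bench. Spring: about 5 N at first movement, 15 N at 0.006, where it bottoms. With bowl and guard on, the guard's mouth is 57 mm minus this above the bench. A guard turned home but let go is lifted by the spring until its lugs bear on the lip, at 0.002
- element: filter element, white ribbed cylinder with black ends, 30 mm dia., 46 mm tall, 60 g, standing mouth down; bore 21 mm dia., 40 mm deep. Origin: centre of its underside, z up. Fitted, its underside is 58 mm above the bench
- bowl: clear plastic bowl standing mouth down, 66 mm tall, 90 g. Flange at the mouth 54 mm dia., 4 mm thick; above it the wall is 44 mm dia., tapering to 41 mm at 50 mm height, then domed. Bore 39 mm at the mouth, 36 mm at 50 mm; 60 mm deep. Origin: centre of the mouth, z up. Fitted, its mouth rests on the seal ring, 53 mm above the bench, with the element inside
- guard: grey metal guard standing mouth down, 92 mm tall, 250 g: tube 56 mm outside, 48 mm bore, 65 mm deep, closed by a hexagon 46 mm across flats from 66 to 92 mm height, two flats facing +y and -y. Two lugs at +x and -x, 10 mm wide, 6 to 10 mm above the mouth, out to radius 33.5 mm; a rib up the tube over each; the brass plug's slot runs along x. Origin: centre of the mouth, z up. Its mouth presses on the bowl's flange
- wrench: steel wrench, 200 mm long, lying flat; leave alone. Origin under its middle
- flange: dark steel pipe flange, 84 mm dia., 55 mm tall; leave alone. Origin: centre of its underside
- carton: open cardboard carton of brass fittings, 150 x 110 x 70 mm; leave alone. Origin: centre of its underside
There are look-alikes about, which are no part of the job. What is shaped like the bowl but orange, pink or purple is not meant.

How it is judged:
By the outcome, as a careful person would: the job done as asked, in the order asked, and still so for the second after the job is handed in, while the arm keeps its last pose, push and grip.
It also fails if it takes over 67 s, if anything falls off the work surface, if the arm or the gripper's body presses on something with over 40 N, if the wrist force passes 120 N, or if a joint passes its speed limit or range.

## Working session

There is one attempt and no reset: what is moved stays moved. The work goes in short steps, Python scripts to look and compute and a tool call to move; the robot and the scene stay as the last step left them, time stands still between calls to the robot, and variables do not carry over. Pictures are saved under pics/ and viewed, and the job is handed in when it is done.

Besides the shell and the picture viewer there is one more tool, called after "Call:" as a command line: name --argument value ..., lists and objects as JSON in quotes. apply_moves: Moves the arm, as the interface text tells. Shifts and turns lie within -1 to 1; 1 stands for 100 mm of shift or 0.5 rad of turn. Its arguments: {"type":"object","properties":{"increments":{"type":"array"}},"required":["increments"]}

```bash
ls; mkdir -p pics; cat > h.py <<'E'
import numpy as np, cv2
from bench import arm
from scipy.spatial.transform import Rotation as R
def shot(name,fn=None):
    p=arm.get_image(name)
    if fn: cv2.imwrite('pics/'+fn,cv2.cvtColor(p['img'],cv2.COLOR_RGB2BGR))
    return p
def ray(p,px):
    d=np.array([(px[0]-p['cx'])/p['fx'],(px[1]-p['cy'])/p['fy']]);u=d.copy()
    for _ in range(20): u=d/(1+p['k1']*(u@u))
    T=np.array(p['pose']); v=T[:3,:3]@np.array([u[0],-u[1],-1.]); return T[:3,3],v/np.linalg.norm(v)
def atz(p,px,z):
    o,v=ray(p,px); return o+v*(z-o[2])/v[2]
def proj(p,X):
    T=np.array(p['pose']); c=T[:3,:3].T@(np.array(X,float)-T[:3,3]); u=np.array([c[0],-c[1]])/-c[2]
    u=u*(1+p['k1']*(u@u)); return np.array([u[0]*p['fx']+p['cx'],u[1]*p['fy']+p['cy']])
def tri(ps,pxs):
    A=np.zeros((3,3));b=np.zeros(3)
    for p,x in zip(ps,pxs):
        o,v=ray(p,x);M=np.eye(3)-np.outer(v,v);A+=M;b+=M@o
    return np.linalg.solve(A,b)
E
python3 - <<'E'
from h import *
s=arm.read_state();print(s)
for n in ['scene','top','wrist']:
    p=shot(n,n+'0.png');print(n,p['fx'],p['k1'],np.round(p['pose'],3).tolist())
    if n=='wrist':continue
    for l in ['head','spigot','collar','stop_mark','element','bowl','guard','wrench','flange','carton']:
        print(l,[(np.round(d['at'],1).tolist(),round(d['conf'],2)) for d in arm.mark_of(l,p)])
E
```

```text
pics
{'clock': 0.0, 'joints': array([-1.06635646e+00,  3.85546579e-01,  6.62088625e-03, -5.19574098e-04,
       -1.19400448e+00, -2.58606838e-01]), 'joint_vel': array([-0.00062118,  0.00098053, -0.00029451,  0.00030408, -0.00037746,
       -0.00019015]), 'joint_efforts': array([-2.58975870e-04, -3.92289162e+01,  1.88401669e+01,  4.18628186e+00,
       -4.50529173e-03,  8.18956039e-06]), 'position': array([ 152.0293641 , -605.78157331,  302.82245204]), 'ee_rot': array([-1.22512041e-01,  9.92466424e-01,  1.08011419e-03, -1.73153168e-04]), 'contact_force': array([0.22006171, 0.62925496, 0.17136656]), 'wrist_torque': array([-0.06748318, -0.03316746,  0.06485687]), 'gripper_width': 85.50153217962843}
scene 412.258292095078 -0.05455913353258154 [[0.335, -0.7, 0.63, 1149.026], [0.942, 0.252, -0.221, -238.488], [-0.004, 0.668, 0.744, 813.373], [0.0, 0.0, 0.0, 1.0]]
head [([295.8, 221.7], 0.95)]
spigot [([299.5, 208.0], 0.69)]
collar [([301.1, 203.8], 0.6)]
stop_mark []
element []
bowl [([376.3, 223.1], 0.91), ([396.6, 187.4], 0.78), ([378.4, 167.7], 0.74), ([364.7, 202.8], 0.57), ([341.8, 18
[... 216 characters left out ...]
4944194555792852 [[-0.012, 0.997, -0.074, 443.239], [-1.0, -0.013, -0.015, -33.319], [-0.016, 0.074, 0.997, 1348.143], [0.0, 0.0, 0.0, 1.0]]
head [([246.0, 229.6], 0.78)]
spigot [([246.4, 228.4], 0.83)]
collar [([243.0, 227.4], 0.64)]
stop_mark []
element [([281.0, 163.9], 0.5)]
bowl [([140.2, 238.5], 0.87), ([139.2, 272.0], 0.79), ([178.6, 237.9], 0.66), ([180.0, 201.8], 0.66), ([182.7, 262.7], 0.51)]
guard [([358.7, 226.3], 0.69)]
wrench [([139.9, 176.4], 0.8)]
flange [([395.9, 270.0], 0.91)]
carton [([392.6, 149.4], 0.68)]
wrist 304.3732936434747 0.007655799025096305 [[-0.244, -0.931, -0.273, 81.976], [0.97, -0.235, -0.068, -624.376], [-0.001, -0.281, 0.96, 374.494], [0.0, 0.0, 0.0, 1.0]]
```

View pics/scene0.png

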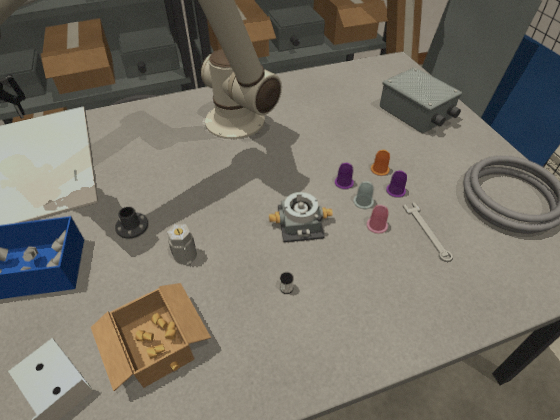

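View pics/top0.png

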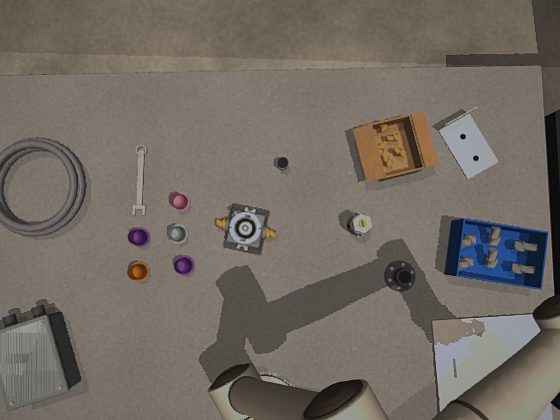

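View pics/wrist0.png

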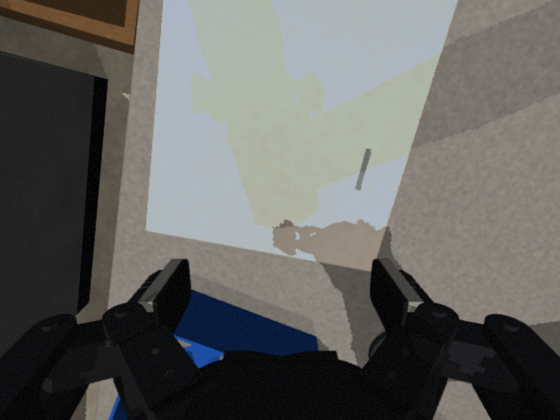

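```bash
python3 - <<'E'
import cv2
a=cv2.imread('pics/scene0.png');cv2.imwrite('pics/scene0z.png',cv2.resize(a[140:280,100:440],(800,330),interpolation=cv2.INTER_CUBIC))
a=cv2.imread('pics/top0.png');cv2.imwrite('pics/top0z.png',cv2.resize(a[120:310,100:440],(800,447),interpolation=cv2.INTER_CUBIC))
E
```

```text
(no output)
```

Clear (pale grey-green) bowl is at scene (365,195)/top (178,233); element at scene (287,283)/top (282,162); guard at scene (182,243)/top (360,224); head at scene (301,215)/top (246,229).

View pics/scene0z.png

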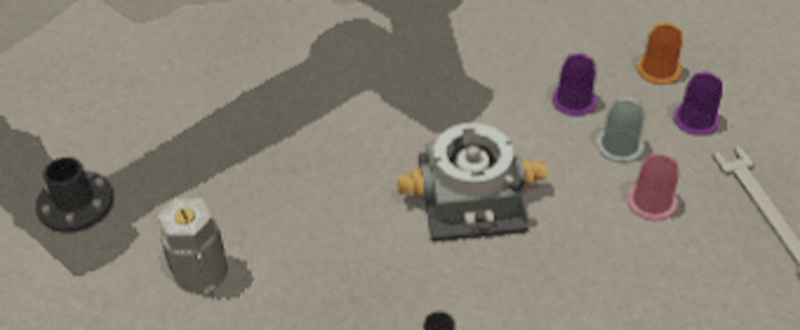

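View pics/top0z.png

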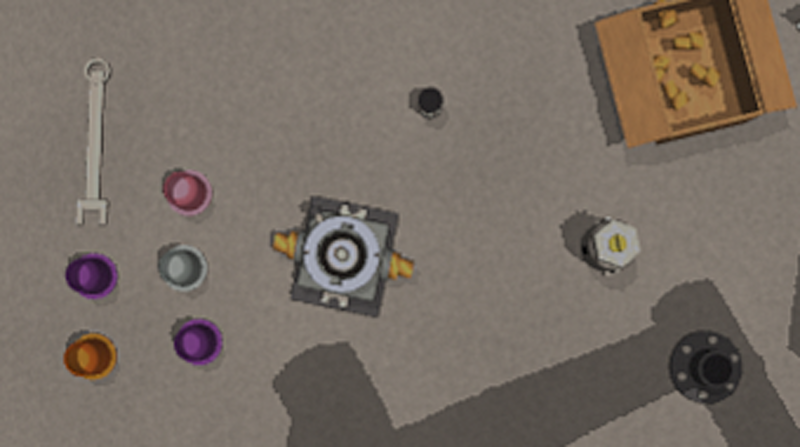

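```bash
python3 - <<'E'
from h import *
ps=arm.get_image('scene');pt=arm.get_image('top')
def topc(px,z): return np.round(atz(pt,px,z),1)
print('bowl',atz(ps,(364.7,202.8),0),atz(pt,(178.6,237.9),0))
print('guard',atz(ps,(185.6,253.8),0),atz(pt,(358.7,226.3),0))
print('head',atz(ps,(295.8,221.7),0),atz(pt,(246,229.6),0))
print('spigot',atz(ps,(299.5,208),58),atz(pt,(246.4,228.4),58))
print('collar',atz(ps,(301.1,203.8),69),atz(pt,(243,227.4),69))
print('el',atz(pt,(281,163.9),0))
for l in ['element','bowl','guard','head']:
  for n,p in (('s',ps),('t',pt)):
    for d in arm.outline_of(l,p):
      print(n,l,round(d['conf'],2),np.round(d['box'],1), d['pixels'].sum())
E
```

```text
bowl [492.06858657 233.59097473   0.        ] [473.90604644 231.08055561   0.        ]
guard [ 498.36303298 -260.40220311    0.        ] [ 499.69422411 -268.80077173    0.        ]
head [492.22699675  31.96498279   0.        ] [494.59097514  43.39466321   0.        ]
spigot [499.66824869  37.67590182  58.        ] [495.55566902  39.00156771  58.        ]
collar [497.14006529  42.60103401  69.        ] [497.85940252  47.32368956  69.        ]
el [677.29835897 -56.36382709   0.        ]
s element 0.71 [287.9 283.1  13.5  21.1] 258
s element 0.52 [131.2 224.8  38.9  32.2] 789
s bowl 0.95 [397.3 185.   19.8  27.4] 431
s bowl 0.78 [379.3 162.1  22.   22.3] 405
s bowl 0.7 [342.  175.8  21.7  33. ] 416
s bowl 0.55 [363.2 198.2  19.9  23.4] 371
t bowl 0.9 [137.5 271.1  23.8  20.1] 351
t bowl 0.87 [178.  233.2  21.2  16.4] 307
t bowl 0.76 [179.7 200.4  22.   20.9] 325
t bowl 0.63 [183.9 263.8  23.9  20. ] 310
t bowl 0.63 [138.7 236.9  20.5  19.4] 328
s guard 0.71 [183.7 242.7  24.5  41.7] 861
t guard 0.67 [359.4 224.8  21.5  25.2] 407
s head 0.82 [297.2 217.5  70.8  48.2] 2069
t head 0.65 [247.3 230.6  61.1  51.3] 1897
```

Call:
apply_moves --increments '[[[-1, 0.7, 0, 0, 0, 0, 1], [-1, 0.7, 0, 0, 0, 0, 1], [-1, 0.7, 0, 0, 0, 0, 1]]]'

```text
clock: 1.95
position: [233.5, -511.7, 304.1]
ee_rot: [-0.123, 0.992, 0.0, 0.0]
contact_force: [-0.0, -0.7, 0.3]
gripper_width: 85.6
```

Call:
apply_moves --increments '[[[-1, 0.7, 0, 0, 0, 0, 1], [-1, 0.7, 0, 0, 0, 0, 1], [-1, 0.7, 0, 0, 0, 0, 1]]]'

```text
clock: 2.25
position: [313.7, -419.3, 304.3]
ee_rot: [-0.124, 0.992, -0.0, 0.0]
contact_force: [0.2, -0.4, 0.1]
gripper_width: 85.2
```

Call:
apply_moves --increments '[[[-1, 0.7, 0, 0, 0, 0, 1], [-1, 0.7, 0, 0, 0, 0, 1], [-1, 0.7, 0, 0, 0, 0, 1]]]'

```text
clock: 2.55
position: [393.8, -327.1, 304.3]
ee_rot: [-0.124, 0.992, -0.0, 0.001]
contact_force: [-1.0, -0.7, 0.4]
gripper_width: 85.6
```

Call:
apply_moves --increments '[[[-0.8, 0.6, 0, 0, 0, 0, 1], [-0.8, 0.6, 0, 0, 0, 0, 1], [-0.8, 0.6, 0, 0, 0, 0, 1], [-0.8, 0.6, 0, 0, 0, 0, 1]]]'

```text
clock: 2.95
position: [455.6, -250.8, 303.9]
ee_rot: [-0.124, 0.992, 0.0, -0.0]
contact_force: [0.1, 0.1, -0.4]
gripper_width: 85.3
```

```bash
python3 - <<'E'
from h import *
p=shot('wrist','w1.png')
import pickle;pickle.dump(p,open('w1.pkl','wb'))
print([(d['at'],d['conf'],atz(p,d['at'],0)) for d in arm.mark_of('guard',p)])
E
```

```text
[([260.5, 212.1], 0.69, array([ 503.42264317, -265.29034163,    0.        ]))]
```

View pics/w1.png

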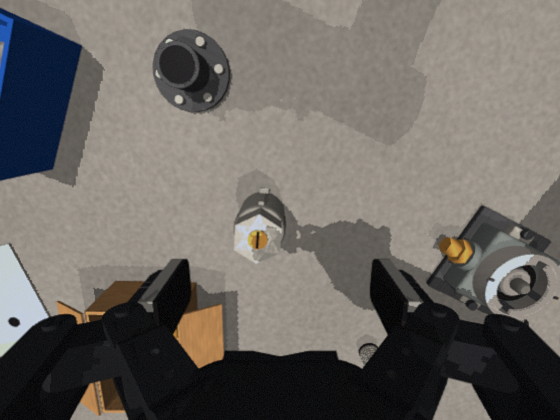

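```bash
python3 - <<'E'
from h import *
import pickle;p=pickle.load(open('w1.pkl','rb'))
a=cv2.imread('pics/w1.png');cv2.imwrite('pics/w1z.png',cv2.resize(a[175:275,210:310],(800,600)[1:]*2,interpolation=cv2.INTER_CUBIC))
E
```

```text
(no output)
```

View pics/w1z.png

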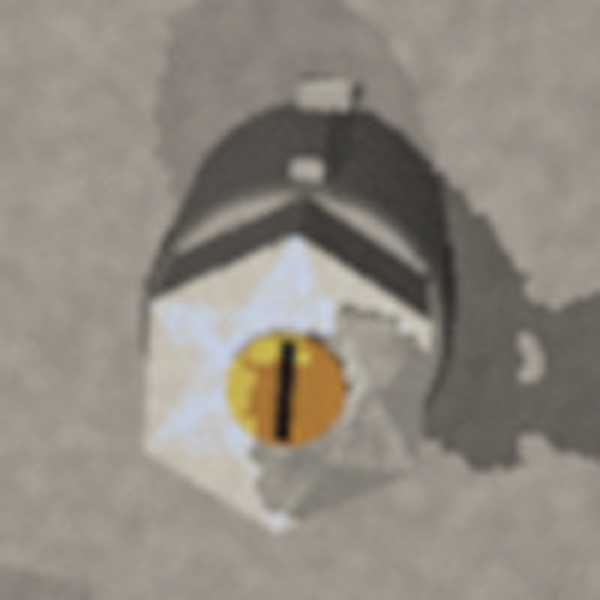

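```bash
python3 - <<'E'
from h import *
import pickle;p=pickle.load(open('w1.pkl','rb'))
z=lambda u,v:(210+u/6-.4,175+v/6-.4)
c=atz(p,z(287,388),92);t=atz(p,z(296,232),92);b=atz(p,z(282,528),92)
l=atz(p,z(327,86),10)
print(c,(t+b)/2,t,b,np.linalg.norm(t-b),l)
for d in (t-b,l-(t+b)/2): print(np.degrees(np.arctan2(d[1],d[0])),np.hypot(d[0],d[1]))
V=[(296,232),(432,318),(415,468),(282,528),(142,450),(150,297)]
P=np.array([atz(p,z(*v),92) for v in V]);print(P.mean(0),P[3]-P[0],P[4]-P[5],P[1]-P[2])
for i,j in((0,3),(5,4),(1,2)):
  d=P[i]-P[j];print(np.degrees(np.arctan2(d[1],d[0])),np.hypot(d[0],d[1]))
s1=atz(p,z(288,342),92)-atz(p,z(282,437),92);print('slot',np.degrees(np.arctan2(s1[1],s1[0])))
R0=R.from_quat(arm.read_state()['ee_rot']).as_matrix();print(R0)
E
```

```text
[ 502.80662185 -262.70567539   92.        ] [ 501.96494164 -262.58860013   92.        ] [ 476.00015565 -267.44832155   92.        ] [ 527.92972763 -257.72887872   92.        ] 52.83131661325848 [ 470.27792326 -267.93192913   10.        ]
-169.39884063262383 52.83131661325848
-170.42835536385388 32.134378761104365
[ 502.14286161 -262.99343446   92.        ] [51.92957198  9.71944283  0.        ] [26.95007159  4.31015534  0.        ] [-26.68781511  -3.88585203   0.        ]
-169.39884063262383 52.83131661325848
-170.91357071865403 27.292559381322505
-171.71572291163724 26.96922916217388
slot -170.27093006822258
[[-9.70036901e-01 -2.42957477e-01 -2.74554302e-04]
 [-2.42957494e-01  9.70036935e-01  2.91918509e-05]
 [ 2.59235435e-04  9.50221977e-05 -9.99999962e-01]]
```

Guard: centre about (502.3, -262.9), x axis at 9.8° (hex 52.8 mm across corners vs 53.1 expected). Next, the head.

Call:
apply_moves --increments '[[[-0.3, 0.92, 0.1, 0, 0, 0, 1], [-0.3, 0.92, 0.1, 0, 0, 0, 1]]]'

```text
clock: 3.25
position: [460.9, -156.2, 293.7]
ee_rot: [-0.12, 0.993, -0.0, 0.0]
contact_force: [1.8, 0.5, 0.3]
gripper_width: 85.4
```

Call:
apply_moves --increments '[[[-0.3, 0.92, 0.1, 0, 0, 0, 1], [-0.3, 0.92, 0.1, 0, 0, 0, 1]]]'

```text
clock: 3.45
position: [467.8, -58.5, 284.0]
ee_rot: [-0.121, 0.993, -0.0, 0.0]
contact_force: [2.3, -0.4, -1.0]
gripper_width: 85.5
```

Call:
apply_moves --increments '[[[-0.25, 0.92, 0.1, 0, 0, 0, 1], [-0.25, 0.92, 0.1, 0, 0, 0, 1], [-0.25, 0.92, 0.1, 0, 0, 0, 1], [-0.25, 0.92, 0.1, 0, 0, 0, 1]]]'

```text
clock: 3.85
position: [470.1, 36.3, 273.9]
ee_rot: [-0.123, 0.992, -0.0, -0.0]
contact_force: [0.4, 0.0, -0.2]
gripper_width: 85.7
```

```bash
python3 - <<'E'
from h import *
p=shot('wrist','w2.png')
import pickle;pickle.dump(p,open('w2.pkl','wb'))
for l in ['spigot','collar','stop_mark']:
  print(l,[(d['at'],d['conf']) for d in arm.mark_of(l,p)])
a=cv2.imread('pics/w2.png');cv2.imwrite('pics/w2z.png',cv2.resize(a[100:300,180:380],(600,600),interpolation=cv2.INTER_CUBIC))
E
```

```text
spigot [([278.0, 222.6], 0.88)]
collar [([277.9, 229.4], 0.93)]
stop_mark [([276.5, 203.5], 0.73)]
```

View pics/w2.png

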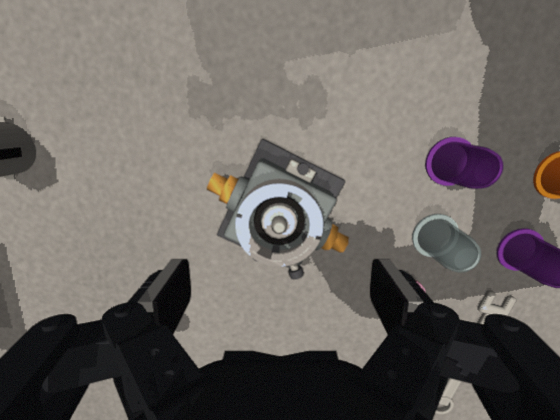

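View pics/w2z.png

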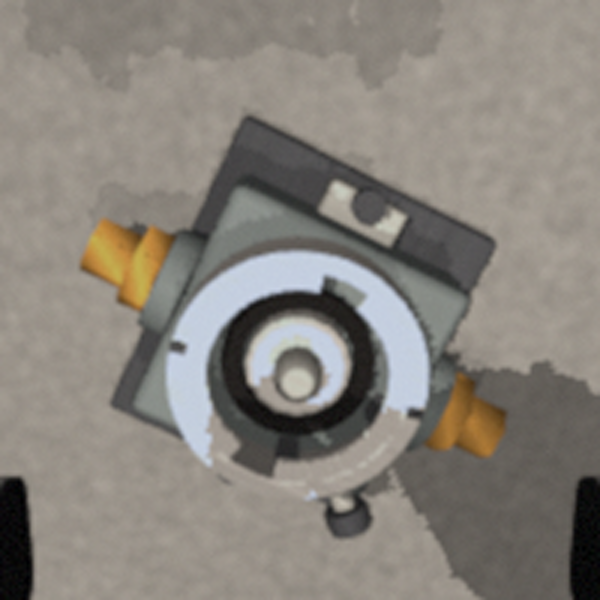

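```bash
python3 - <<'E'
from h import *
import pickle;p=pickle.load(open('w2.pkl','rb'))
z=lambda u,v:(180+u/3-.33,100+v/3-.33)
a=atz(p,z(178,347),69.5);b=atz(p,z(415,412),69.5);d=b-a
print('pips',a,b,(a+b)/2,np.linalg.norm(d),np.degrees(np.arctan2(d[1],d[0])))
n=atz(p,z(345,290),69);m=atz(p,z(254,458),69);d=n-m
print('notch',n,m,(n+m)/2,np.linalg.norm(d),np.degrees(np.arctan2(d[1],d[0])))
L=[(166,375),(432,375),(298,248),(205,285),(395,285)]
P=np.array([atz(p,z(*q),69)[:2] for q in L])
from scipy.optimize import least_squares
print(least_squares(lambda s:np.hypot(*(P-s[:2]).T)-42,[490,40]))
print('stud tip',atz(p,z(298,380),72))
# ports +y dir
q1=atz(p,z(92,245),28);q2=atz(p,z(492,435),28);d=q2-q1;print('ports',q1,q2,(q1+q2)/2,np.linalg.norm(d),np.degrees(np.arctan2(d[1],d[0])))
print(atz(p,(278,222.6),58),atz(p,(277.9,229.4),69))
c1=atz(p,z(248,117),12);c2=atz(p,z(494,243),12);d=c2-c1;print('plate edge',np.linalg.norm(d),np.degrees(np.arctan2(d[1],d[0])))
E
```

```text
pips [494.63018816   1.69363741  69.5       ] [497.43791558  80.43629111  69.5       ] [496.03405187  41.06496426  69.5       ] 78.79269537849581 87.95786911795385
notch [463.88414509  48.13066248  69.        ] [526.12307835  33.81620848  69.        ] [495.00361172  40.97343548  69.        ] 63.86382706046937 167.04767321378273
     message: `ftol` termination condition is satisfied.
     success: True
      status: 2
         fun: [ 6.009e-01  3.777e-01 -2.128e-01 -1.663e-02  2.985e-01]
           x: [ 4.950e+02  4.133e+01]
        cost: 0.3192050567307572
         jac: [[-2.329e-01  9.725e-01]
               [ 2.571e-01 -9.664e-01]
               [ 9.673e-01  2.537e-01]
               [ 5.246e-01  8.514e-01]
               [ 8.621e-01 -5.067e-01]]
        grad: [-6.849e-07 -2.734e-07]
  optimality: 6.84863114155746e-07
 active_mask: [ 0.000e+00  0.000e+00]
        nfev: 5
        njev: 5
stud tip [495.19541335  40.94912238  72.        ]
ports [479.43893139 -37.9678766   28.        ] [513.94145642 120.32322442  28.        ] [496.6901939   41.17767391  28.        ] 162.007706281822 77.70363386728161
[496.50732118  40.19243641  58.        ] [499.53773581  40.93304069  69.        ]
plate edge 100.97668298024178 77.40188267971496
```

Head axis ≈ (495.5, 41.0); notches along 167.7° (pips at 88.0°, ports and plate edge agree within 0.5°). Now the element.

Call:
apply_moves --increments '[[[-0.83, -0.7, 0.2, 0, 0, 0, 1], [-0.83, -0.7, 0.2, 0, 0, 0, 1], [-0.83, -0.7, 0.2, 0, 0, 0, 1]]]'

```text
clock: 4.35
position: [570.7, -14.3, 252.1]
ee_rot: [-0.12, 0.993, -0.0, -0.0]
contact_force: [-1.4, -0.2, 0.2]
gripper_width: 85.1
```

Call:
apply_moves --increments '[[[-0.83, -0.7, 0.2, 0, 0, 0, 0.6], [-0.83, -0.7, 0.2, 0, 0, 0, 0.6], [-0.83, -0.7, 0.2, 0, 0, 0, 0.6], [-0.83, -0.7, 0.2, 0, 0, 0, 0.6]]]'

```text
clock: 4.75
position: [665.6, -61.0, 232.1]
ee_rot: [-0.121, 0.993, 0.0, -0.001]
contact_force: [-1.1, -0.5, -0.3]
gripper_width: 68.7
```

```bash
python3 - <<'E'
from h import *
p=shot('wrist','w3.png')
import pickle;pickle.dump(p,open('w3.pkl','wb'))
print([(d['at'],d['conf'],atz(p,d['at'],0)) for d in arm.mark_of('element',p)])
o=arm.outline_of('element',p);print([(d['box'],d['conf']) for d in o])
s=arm.read_state();print(s['joints'],s['position'],s['gripper_width'])
a=cv2.imread('pics/w3.png');cv2.imwrite('pics/w3z.png',cv2.resize(a[120:320,180:380],(600,600),interpolation=cv2.INTER_CUBIC))
E
```

```text
[([277.7, 197.7], 0.9, array([670.78476433, -62.7662214 ,   0.        ]))]
[([279.2, 208.4, 31.5, 43.2], 0.67)]
[ 1.53468930e-01  5.05411703e-01  2.44447992e-02 -2.43913187e-04
 -1.08979325e+00 -1.47863483e+00] [664.25358288 -58.90101097 234.59883207] 68.58805923934237
```

View pics/w3.png

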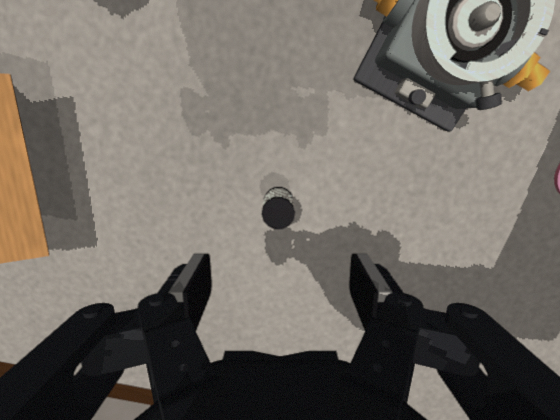

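View pics/w3z.png

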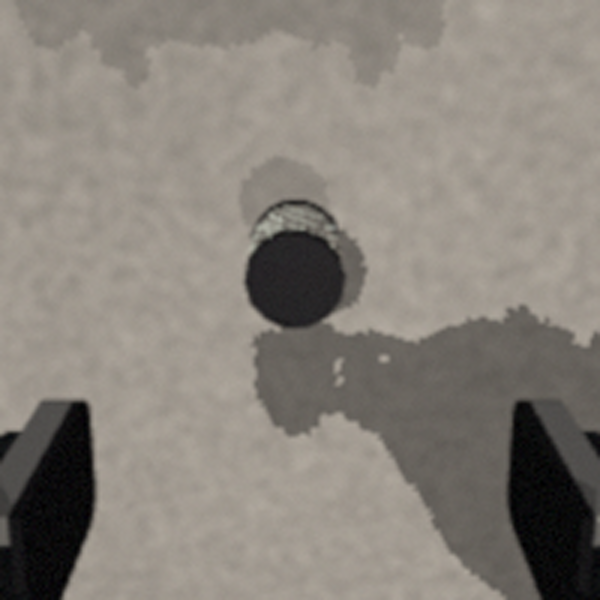

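```bash
python3 - <<'E'
from h import *
import pickle;p=pickle.load(open('w3.pkl','rb'))
z=lambda u,v:(180+u/3-.33,120+v/3-.33)
c=atz(p,z(295,279),46);print(c,atz(p,z(246,279),46)-atz(p,z(345,279),46), atz(p,z(295,327),46))
print(atz(p,z(295,201),3))
s=arm.read_state();print(s['position']);M=R.from_quat(s['ee_rot']).as_matrix()
print(M.T@(np.array([c[0],c[1],35+54])-s['position']))
E
```

```text
[672.53059728 -61.70802751  46.        ] [  7.01126965 -28.26629092   0.        ] [687.09384994 -58.12481654  46.        ]
[658.86482798 -65.35838282   3.        ]
[664.25358288 -58.90101097 234.59883207]
[ -7.33839136  -4.76550294 145.59823558]
```

Call:
apply_moves --increments '[[[-0.07, -0.05, 0.5, 0, 0, 0, 0.2], [-0.07, -0.05, 0.74, 0, 0, 0, 0.2], [-0.07, -0.05, 0.74, 0, 0, 0, 0.2]]]'

```text
clock: 5.2
position: [670.2, -61.4, 156.7]
ee_rot: [-0.123, 0.992, 0.001, -0.004]
contact_force: [-0.1, -0.8, -0.1]
gripper_width: 51.1
```

Call:
apply_moves --increments '[[[0, 0, 0.5, 0, 0, 0, 0.2], [0, 0, 0.74, 0, 0, 0, 0.2], [0, 0, 0.74, 0, 0, 0, 0.2], [0, 0, 0.74, 0, 0, 0, 0.2]]]'

```text
clock: 5.6
position: [674.4, -61.6, 88.6]
ee_rot: [-0.123, 0.992, -0.0, 0.002]
contact_force: [1.8, 0.3, 0.2]
gripper_width: 51.1
```

Call:
apply_moves --increments '[[[0, 0, 0, 0, 0, 0, -0.7], [0, 0, 0, 0, 0, 0, -0.7], [0, 0, 0, 0, 0, 0, -0.7], [0, 0, 0, 0, 0, 0, -0.7], [0, 0, 0, 0, 0, 0, -0.7], [0, 0, 0, 0, 0, 0, -0.7]]]'

```text
clock: 6.2
position: [674.8, -61.5, 89.2]
ee_rot: [-0.123, 0.992, -0.0, 0.003]
contact_force: [-2.1, 2.2, 6.9]
gripper_width: 28.0
```

```bash
python3 - <<'E'
from h import *
p=shot('wrist','w4.png')
s=arm.read_state();print(s['joints'],s['position'],s['gripper_width'],s['contact_force'])
E
```

```text
[ 1.47343497e-01  6.69199187e-01 -8.70347284e-02  7.00793852e-04
 -8.09508797e-01 -1.47184572e+00] [674.82496103 -61.50895527  89.21242309] 28.116168917346215 [-1.90058888  2.71280477  7.23512057]
```

View pics/w4.png

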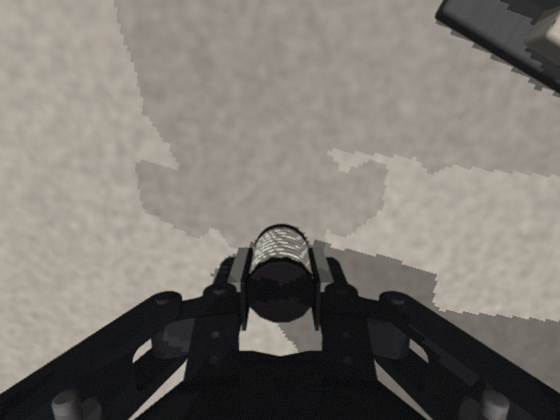

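```bash
python3 - <<'E'
from h import *
p=shot('wrist')
a=cv2.cvtColor(p['img'],cv2.COLOR_RGB2BGR);cv2.imwrite('pics/w4z.png',cv2.resize(a[200:350,205:355],(600,600),interpolation=cv2.INTER_CUBIC))
for r in (286,290,293): print(atz(p,(281,r),46))
print(atz(p,(247,290),46)-atz(p,(315,290),46))
E
```

```text
[670.36281723 -62.85625591  46.        ]
[672.21277387 -62.38635406  46.        ]
[673.61041917 -62.03134316  46.        ]
[  7.07825942 -27.85654652   0.        ]
```

View pics/w4z.png

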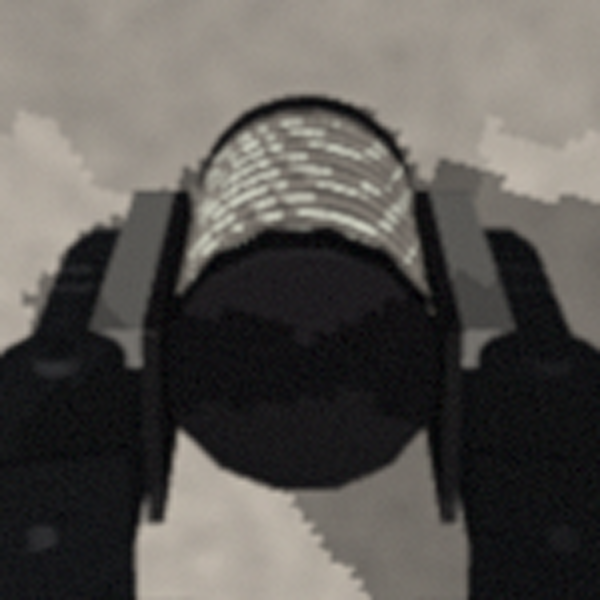

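Call:
apply_moves --increments '[[[0, 0, -0.5, 0, 0, 0, -0.7], [0, 0, -1, 0, 0, 0, -0.7], [0, 0, -1, 0, 0, 0, -0.7]]]'

```text
clock: 6.6
position: [677.5, -62.1, 196.1]
ee_rot: [-0.123, 0.992, -0.001, 0.009]
contact_force: [0.7, 0.3, 0.5]
gripper_width: 28.3
```

Call:
apply_moves --increments '[[[0.3, 0.3, -0.2, 0, 0, 0, -0.7], [0.73, 0.71, -0.2, 0, 0, 0, -0.7], [0.73, 0.71, -0.2, 0, 0, 0, -0.7], [0.73, 0.71, -0.2, 0, 0, 0, -0.7]]]'

```text
clock: 7.0
position: [584.2, -10.2, 207.2]
ee_rot: [-0.124, 0.992, 0.0, 0.001]
contact_force: [1.1, -0.4, -0.7]
gripper_width: 28.0
```

Call:
apply_moves --increments '[[[0.3, 0.3, 0.1, 0, 0, 0, -0.7], [0.73, 0.71, 0.1, 0, 0, 0, -0.7], [0.73, 0.71, 0.1, 0, 0, 0, -0.7], [0.73, 0.71, 0.1, 0, 0, 0, -0.7], [0.73, 0.71, 0.1, 0, 0, 0, -0.7]]]'

```text
clock: 7.5
position: [499.2, 40.3, 196.6]
ee_rot: [-0.123, 0.992, 0.0, 0.001]
contact_force: [0.1, -0.3, 0.4]
gripper_width: 28.0
```

```bash
python3 - <<'E'
from h import *
p=shot('wrist','w5.png')
s=arm.read_state();print(s['position'],s['gripper_width'],s['contact_force'])
M=R.from_quat(s['ee_rot']).as_matrix()
print(M,M.T@(np.array([498.1,41.5,147])-s['position']))
E
```

```text
[499.20557314  40.08756929 196.38519685] 28.145944763306353 [ 0.36603665  0.63372364 -0.34765415]
[[-9.70098149e-01 -2.42702334e-01  2.27138239e-03]
 [-2.42702056e-01  9.70100794e-01  4.01264702e-04]
 [-2.30085774e-03 -1.62003032e-04 -9.99997340e-01]] [ 0.84334294  1.64652588 49.38312105]
```

View pics/w5.png

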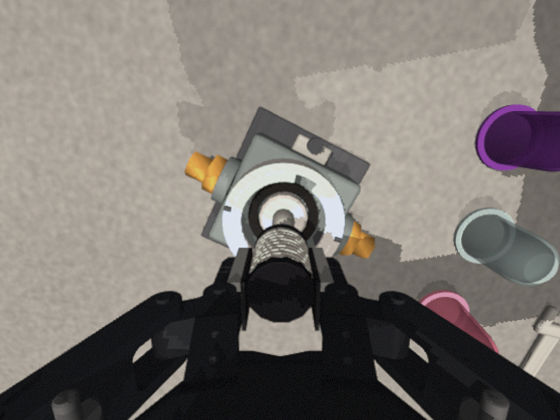

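The held element is in line with the stud (columns 281 vs 284, a 1.6 mm shift to the right is still needed). Lowering it.

Call:
apply_moves --increments '[[[0.01, 0.016, 0.05, 0, 0, 0, -0.7], [0.01, 0.016, 0.2, 0, 0, 0, -0.7], [0.01, 0.016, 0.3, 0, 0, 0, -0.7], [0.01, 0.016, 0.4, 0, 0, 0, -0.7], [0.01, 0.016, 0.46, 0, 0, 0, -0.7], [0.01, 0.016, 0.46, 0, 0, 0, -0.7]]]'

```text
clock: 8.15
position: [495.7, 41.3, 148.9]
ee_rot: [-0.122, 0.992, -0.0, -0.001]
contact_force: [-0.3, -0.2, -0.7]
gripper_width: 28.1
```

```bash
python3 - <<'E'
from h import *
p=shot('wrist','w6.png')
s=arm.read_state();print(s['position'],s['gripper_width'],s['contact_force'])
E
```

```text
[495.93614905  41.4551432  149.53589708] 27.90491854307372 [-0.66170912  0.13788973  0.34585172]
```

View pics/w6.png

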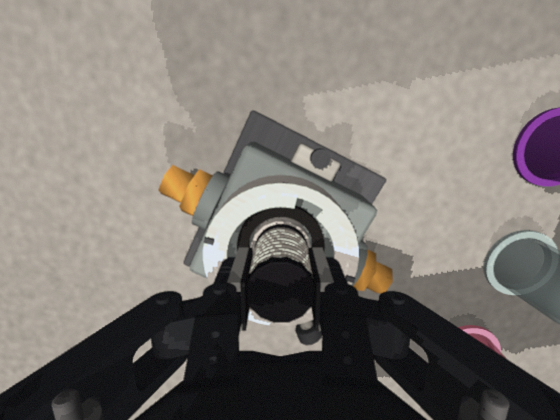

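Call:
apply_moves --increments '[[[-0.015, 0, 0.02, 0, 0, 0, -0.7], [-0.015, 0, 0.03, 0, 0, 0, -0.7], [-0.015, 0, 0.03, 0, 0, 0, -0.7]]]'

```text
clock: 8.5
position: [497.5, 42.0, 147.3]
ee_rot: [-0.123, 0.992, 0.0, 0.0]
contact_force: [-0.4, 0.4, -0.9]
gripper_width: 27.9
```

Call:
apply_moves --increments '[[[0, 0, 0, 0, 0, 0, 0.0], [0, 0, 0, 0, 0, 0, 0.1], [0, 0, 0, 0, 0, 0, 0.1], [0, 0, 0, 0, 0, 0, 0.1]]]'

```text
clock: 8.9
position: [497.3, 41.9, 147.0]
ee_rot: [-0.123, 0.992, 0.0, 0.0]
contact_force: [0.4, 0.6, 0.0]
gripper_width: 46.9
```

Call:
apply_moves --increments '[[[0, 0, -0.2, 0, 0, 0, 0.1], [0, 0, -0.7, 0, 0, 0, 0.2], [0, 0, -1, 0, 0, 0, 0.3], [0, 0, -1, 0, 0, 0, 0.3]]]'

```text
clock: 9.3
position: [499.5, 42.5, 251.8]
ee_rot: [-0.123, 0.992, 0.001, 0.005]
contact_force: [0.6, -0.0, -0.1]
gripper_width: 55.1
```

```bash
python3 - <<'E'
from h import *
p=shot('wrist','w7.png')
import pickle;pickle.dump(p,open('w7.pkl','wb'))
s=arm.read_state();print(s['position'],s['gripper_width'],s['contact_force'])
E
```

```text
[498.07456085  42.20466036 249.18495289] 55.426197698428645 [-1.0355924  -0.10725985 -0.89246645]
```

View pics/w7.png

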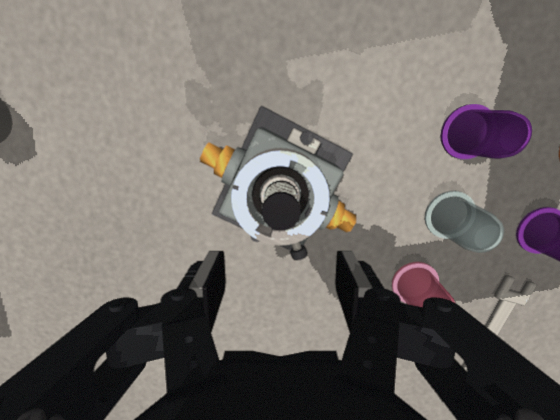

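```bash
python3 - <<'E'
from h import *
import pickle;p=pickle.load(open('w7.pkl','rb'))
print('el top',atz(p,(281.5,208.5),104), 'bowl',atz(p,(450,215),4))
a=cv2.imread('pics/w7.png');cv2.imwrite('pics/w7z.png',cv2.resize(a[130:270,210:350],(600,600),interpolation=cv2.INTER_CUBIC))
E
```

```text
el top [493.08277254  41.4442662  104.        ] bowl [484.60096895 230.29543099   4.        ]
```

View pics/w7z.png

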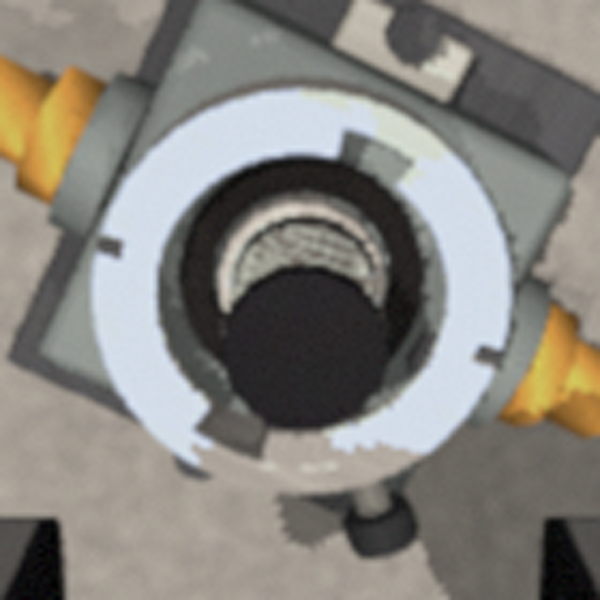

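```bash
python3 - <<'E'
from h import *
import pickle;p=pickle.load(open('w7.pkl','rb'))
k=140/600
z=lambda u,v:(210+u*k-.4,130+v*k-.4)
a=atz(p,z(110,246),69.5);b=atz(p,z(488,356),69.5);d=b-a
print('pips',(a+b)/2,np.linalg.norm(d),np.degrees(np.arctan2(d[1],d[0])))
n=[atz(p,z(*q),69) for q in ((346,133),(412,160),(200,425),(265,458))]
n1=(n[0]+n[1])/2;n2=(n[2]+n[3])/2;d=n1-n2;print('notch',(n1+n2)/2,np.linalg.norm(d),np.degrees(np.arctan2(d[1],d[0])))
L=[(92,280),(513,290),(300,87),(150,155),(455,155),(125,390),(485,390)]
P=np.array([atz(p,z(*q),69)[:2] for q in L])
from scipy.optimize import least_squares
r=least_squares(lambda s:np.hypot(*(P-s[:2]).T)-42,[490,40]);print(r.x,r.fun)
print('el',atz(p,z(305,348),104))
s=arm.read_state();M=R.from_quat(s['ee_rot']).as_matrix();print(M.T@(np.array([475,231,240])-s['position']))
E
```

```text
pips [496.22103555  41.0083267   69.5       ] 79.12027640442287 87.404781797188
notch [495.73324693  41.28850976  69.        ] 67.96366774559023 168.61747682852956
[495.87601294  41.31495917] [ 0.42363709  0.04273722  0.19935922 -0.32593733 -0.56402378 -0.72311672
 -0.10169741]
el [494.96521977  41.35604687 104.        ]
[-23.51186435 188.72685103   9.47876172]
```

Call:
apply_moves --increments '[[[-0.12, 0.94, 0, 0, 0, 0, 1], [-0.12, 0.94, 0, 0, 0, 0, 1]]]'

```text
clock: 9.55
position: [485.3, 136.0, 245.8]
ee_rot: [-0.121, 0.993, -0.0, -0.001]
contact_force: [2.2, 0.0, 0.0]
gripper_width: 81.7
```

Call:
apply_moves --increments '[[[-0.1, 0.94, 0, 0, 0, 0, 0.5], [-0.1, 0.94, 0, 0, 0, 0, 0.5], [-0.1, 0.94, 0, 0, 0, 0, 0.5], [-0.1, 0.94, 0, 0, 0, 0, 0.5]]]'

```text
clock: 9.95
position: [472.0, 230.1, 245.3]
ee_rot: [-0.124, 0.992, -0.001, -0.002]
contact_force: [-0.2, -0.6, -0.8]
gripper_width: 64.3
```

```bash
python3 - <<'E'
from h import *
p=shot('wrist','w8.png')
import pickle;pickle.dump(p,open('w8.pkl','wb'))
s=arm.read_state();print(s['position'],s['gripper_width'],s['contact_force'])
print([(d['at'],d['conf'],atz(p,d['at'],0)) for d in arm.mark_of('bowl',p)])
a=cv2.imread('pics/w8.png');cv2.imwrite('pics/w8z.png',cv2.resize(a[120:270,200:350],(600,600),interpolation=cv2.INTER_CUBIC))
E
```

```text
[472.19307545 229.18890262 245.53606431] 64.5102541230266 [-0.37320175  0.29535381  0.11066181]
[([279.6, 203.4], 0.85, array([486.04648061, 232.15726039,   0.        ])), ([377.7, 220.0], 0.73, array([477.84447051, 340.59760975,   0.        ])), ([254.7, 275.8], 0.64, array([577.18796807, 225.58414241,   0.        ])), ([62.5, 176.0], 0.55, array([513.28670537,   4.66893824,   0.        ]))]
```

View pics/w8.png

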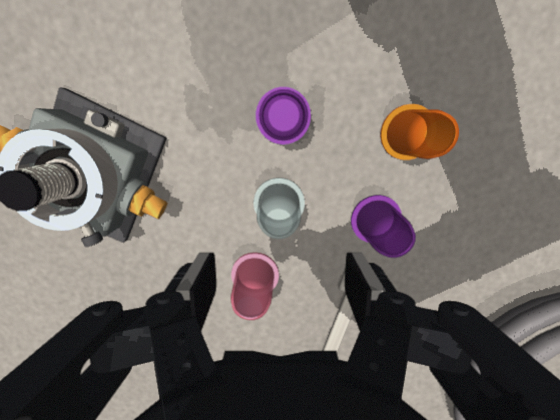

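View pics/w8z.png

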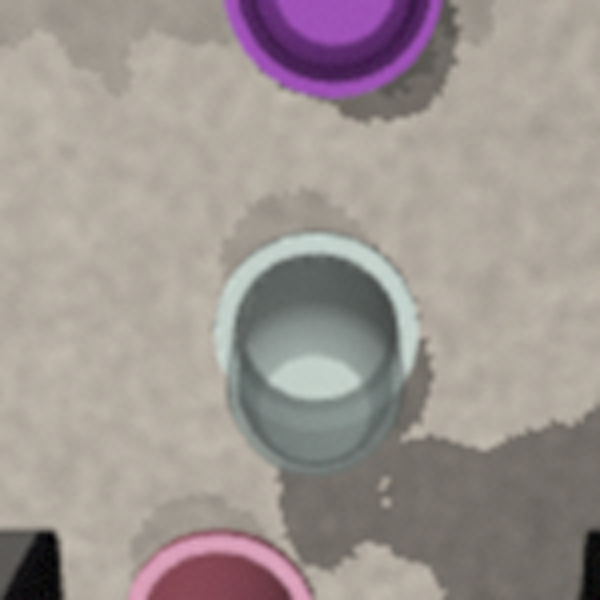

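```bash
python3 - <<'E'
from h import *
import pickle;p=pickle.load(open('w8.pkl','rb'))
from scipy.optimize import least_squares
def fit(L,zz,r,z):
    P=np.array([atz(p,z(*q),zz)[:2] for q in L])
    f=least_squares(lambda s:np.hypot(*(P-s[:2]).T)-r,P.mean(0));return f.x,f.fun
z=lambda u,v:(200+u/4-.4,120+v/4-.4)
print(fit([(215,330),(420,330),(317,232),(245,260),(390,260)],4,27,z))
w=lambda u,v:(u,v)
print('pink',fit([(232,275),(278,275),(255,254)],4,27,w),'purple up',fit([(257,117),(311,117),(284,144)],4,27,w),'purple r',fit([(351,220),(377,196),(358,203)],4,27,w))
s=arm.read_state();M=R.from_quat(s['ee_rot']).as_matrix();print(s['position'],s['joints'])
E
```

```text
(array([484.25331417, 231.03748218]), array([ 0.21364177,  0.19482299, -0.17955738,  0.10706827,  0.13296248]))
pink (array([574.87149876, 225.76390666]), array([-0.76391202, -0.76523303,  0.05872117])) purple up (array([397.68329516, 214.2212975 ]), array([-0.47417003, -0.47431203,  0.03761055])) purple r (array([477.31025431, 336.75554742]), array([-0.50276703, -0.48445385,  0.70739231]))
[472.44389518 228.67040584 245.85415983] [ 7.60039642e-01  2.68414730e-01 -3.20470092e-01 -2.77268118e-04
 -9.84430472e-01 -2.08559675e+00]
```

Call:
apply_moves --increments '[[[-0.12, -0.01, 0.4, 0, 0, 0, 0.5], [-0.12, -0.01, 0.76, 0, 0, 0, 0.5], [-0.12, -0.01, 0.76, 0, 0, 0, 0.5], [-0.12, -0.01, 0.76, 0, 0, 0, 0.5]]]'

```text
clock: 10.45
position: [485.1, 230.4, 171.1]
ee_rot: [-0.122, 0.993, -0.001, -0.0]
contact_force: [-0.4, 0.5, 1.1]
gripper_width: 64.0
```

```bash
python3 - <<'E'
from h import *
s=arm.read_state();M=R.from_quat(s['ee_rot']).as_matrix();print(s['position'],M.T@(np.array([484.3,231,93])-s['position']))
E
```

```text
[485.12098941 230.43066136 171.05826197] [ 0.58289275  0.84891774 78.0578632 ]
```

Call:
apply_moves --increments '[[[0, 0.005, 0.4, 0, 0, 0, 0.5], [0, 0.005, 0.78, 0, 0, 0, 0.5], [0, 0.005, 0.78, 0, 0, 0, 0.5], [0, 0.005, 0.78, 0, 0, 0, 0.5]]]'

```text
clock: 10.85
position: [485.8, 232.5, 94.8]
ee_rot: [-0.123, 0.992, 0.0, 0.001]
contact_force: [0.4, 1.3, 0.1]
gripper_width: 64.1
```

Call:
apply_moves --increments '[[[0, 0, 0, 0, 0, 0, -0.4], [0, 0, 0, 0, 0, 0, -0.4], [0, 0, 0, 0, 0, 0, -0.4], [0, 0, 0, 0, 0, 0, -0.4], [0, 0, 0, 0, 0, 0, -0.4], [0, 0, 0, 0, 0, 0, -0.4]]]'

```text
clock: 11.45
position: [486.0, 233.1, 96.2]
ee_rot: [-0.123, 0.992, 0.001, 0.003]
contact_force: [0.5, 0.0, 6.7]
gripper_width: 39.7
```

```bash
python3 - <<'E'
from h import *
p=shot('wrist','w9.png')
import pickle;pickle.dump(p,open('w9.pkl','wb'))
s=arm.read_state();print(s['position'],s['gripper_width'],s['contact_force'])
a=cv2.imread('pics/w9.png');cv2.imwrite('pics/w9z.png',cv2.resize(a[180:360,190:370],(600,600),interpolation=cv2.INTER_CUBIC))
E
```

```text
[486.00200734 233.06133011  96.15177889] 39.67041271749287 [-0.93266915 -0.98024204  6.21228011]
```

View pics/w9z.png

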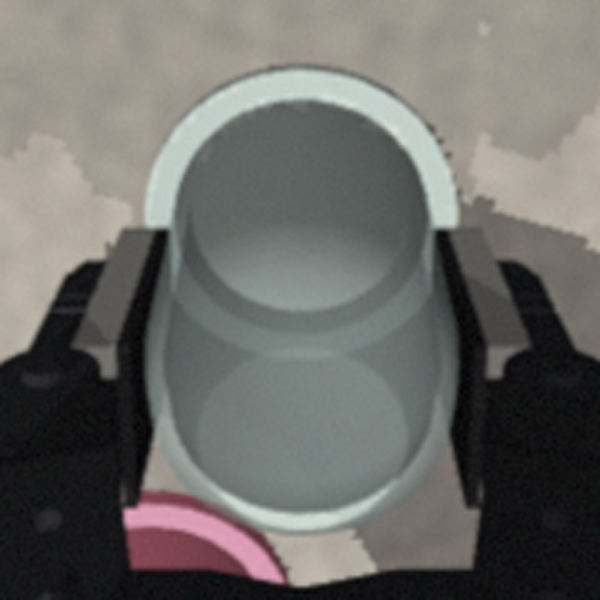

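```bash
python3 - <<'E'
from h import *
import pickle;p=pickle.load(open('w9.pkl','rb'))
from scipy.optimize import least_squares
z=lambda u,v:(190+u*.3-.35,180+v*.3-.35)
P=np.array([atz(p,z(*q),4)[:2] for q in [(302,66),(146,205),(459,205),(200,112),(405,112)]])
f=least_squares(lambda s:np.hypot(*(P-s[:2]).T)-27,P.mean(0));print(f.x,f.fun)
s=arm.read_state();M=R.from_quat(s['ee_rot']).as_matrix();o=s['position']-np.array([*f.x,0]);print(o)
t=np.array([495.8,41.2,0])+o; print(t, M.T@(t+[0,0,100]-s['position']))
E
```

```text
[484.80653773 232.55784149] [ 0.94530671  0.1833291   0.19582569 -0.64571983 -0.65988552]
[ 1.19546961  0.50348862 96.15177889]
[496.99546961  41.70348862  96.15177889] [  35.54524488 -188.03926181 -100.58057116]
```

Call:
apply_moves --increments '[[[0, 0, -0.4, 0, 0, 0, -0.4], [0, 0, -0.9, 0, 0, 0, -0.4], [0, 0, -1, 0, 0, 0, -0.4], [0, 0, -1, 0, 0, 0, -0.4]]]'

```text
clock: 11.9
position: [485.6, 232.9, 196.8]
ee_rot: [-0.123, 0.992, 0.002, 0.003]
contact_force: [-0.7, 0.2, -1.1]
gripper_width: 39.7
```

Call:
apply_moves --increments '[[[0.05, -0.3, -0.35, 0, 0, 0, -0.4], [0.18, -0.7, -0.4, 0, 0, 0, -0.4], [0.18, -0.94, -0.4, 0, 0, 0, -0.4], [0.18, -0.94, -0.4, 0, 0, 0, -0.4]]]'

```text
clock: 12.3
position: [489.2, 133.9, 232.0]
ee_rot: [-0.121, 0.993, -0.0, -0.001]
contact_force: [-0.7, 0.7, -2.0]
gripper_width: 39.8
```

Call:
apply_moves --increments '[[[0.05, -0.4, 0, 0, 0, 0, -0.4], [0.18, -0.8, 0, 0, 0, 0, -0.4], [0.18, -0.94, 0, 0, 0, 0, -0.4], [0.18, -0.94, 0, 0, 0, 0, -0.4], [0.18, -0.94, 0, 0, 0, 0, -0.4]]]'

```text
clock: 12.8
position: [495.5, 41.4, 232.3]
ee_rot: [-0.122, 0.992, 0.0, -0.0]
contact_force: [-0.1, -0.3, -1.7]
gripper_width: 39.5
```

```bash
python3 - <<'E'
from h import *
p=shot('wrist','w10.png')
s=arm.read_state();print(s['position'],s['gripper_width'],s['contact_force'])
M=R.from_quat(s['ee_rot']).as_matrix()
print(M.T@(np.array([497,41.6,149])-s['position']))
E
```

```text
[495.57682312  41.73879912 232.48276957] 39.40294252080599 [ 0.82110435  0.04901567 -0.98134913]
[-1.38504341 -0.49180817 83.48207767]
```

View pics/w10.png

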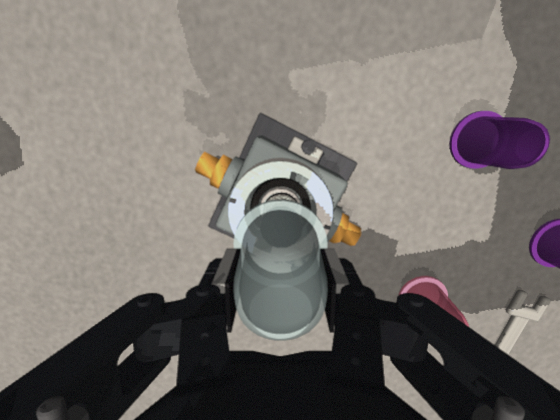

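Call:
apply_moves --increments '[[[-0.014, -0.005, 0.2, 0, 0, 0, -0.4], [-0.014, -0.005, 0.4, 0, 0, 0, -0.4], [-0.014, -0.005, 0.55, 0, 0, 0, -0.4], [-0.014, -0.005, 0.55, 0, 0, 0, -0.4]]]'

```text
clock: 13.25
position: [495.8, 41.6, 175.8]
ee_rot: [-0.123, 0.992, -0.0, -0.003]
contact_force: [-0.7, 0.2, -0.4]
gripper_width: 39.5
```

```bash
python3 - <<'E'
from h import *
p=shot('wrist','w11.png')
s=arm.read_state();print(s['position'],s['gripper_width'],s['contact_force'])
M=R.from_quat(s['ee_rot']).as_matrix()
print(M.T@(np.array([497,41.6,149])-s['position']))
E
```

```text
[496.68011612  41.69719373 177.10263351] 39.54775046615485 [-0.39994893 -0.23701378 -0.29140182]
[-0.35248436 -0.16169832 28.10194639]
```

View pics/w11.png

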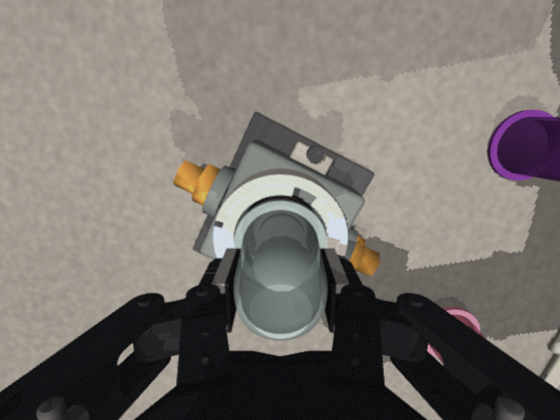

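Call:
apply_moves --increments '[[[-0.004, 0, 0.1, 0, 0, 0, -0.4], [-0.004, 0, 0.18, 0, 0, 0, -0.4], [-0.004, 0, 0.26, 0, 0, 0, -0.4], [-0.004, 0, 0.28, 0, 0, 0, -0.4], [-0.004, 0, 0.28, 0, 0, 0, -0.4]]]'

```text
clock: 13.8
position: [497.2, 40.8, 149.7]
ee_rot: [-0.123, 0.992, -0.0, -0.0]
contact_force: [1.6, -0.2, -0.1]
gripper_width: 39.6
```

```bash
python3 - <<'E'
from h import *
p=shot('wrist','w12.png')
s=arm.read_state();print(s['position'],s['gripper_width'],s['contact_force'])
E
```

```text
[497.48780482  40.87782121 149.96315381] 39.74443790626318 [ 0.05475231 -0.09359799 -1.17409838]
```

View pics/w12.png

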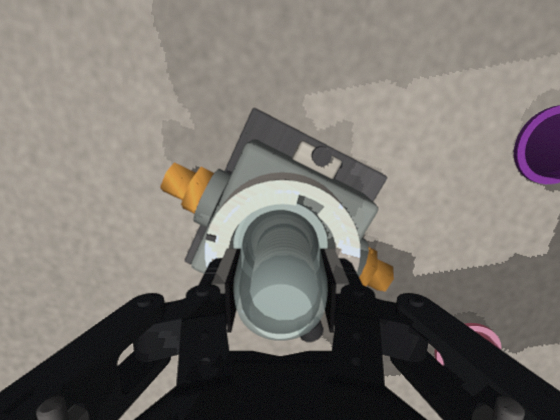

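Call:
apply_moves --increments '[[[0, 0, 0.015, 0, 0, 0, -0.4], [0, 0, 0.015, 0, 0, 0, -0.4], [0, 0, 0.015, 0, 0, 0, 0.4], [0, 0, 0.015, 0, 0, 0, 0.4], [0, 0, 0.015, 0, 0, 0, 0.4], [0, 0, 0.015, 0, 0, 0, 0.4]]]'

```text
clock: 14.45
position: [497.3, 40.8, 148.3]
ee_rot: [-0.123, 0.992, -0.0, -0.0]
contact_force: [-0.2, 0.3, -0.4]
gripper_width: 59.6
```

Call:
apply_moves --increments '[[[0, 0, -0.3, 0, 0, 0, 0.5], [0, 0, -0.8, 0, 0, 0, 0.5], [0, 0, -1, 0, 0, 0, 0.5], [0, 0, -1, 0, 0, 0, 0.5]]]'

```text
clock: 14.85
position: [498.9, 41.4, 252.1]
ee_rot: [-0.123, 0.992, 0.001, 0.004]
contact_force: [0.3, -0.2, 0.5]
gripper_width: 64.3
```

```bash
python3 - <<'E'
from h import *
p=shot('wrist','w13.png')
import pickle;pickle.dump(p,open('w13.pkl','wb'))
s=arm.read_state();print(s['position'],s['gripper_width'],s['contact_force'],s['joints'])
a=cv2.imread('pics/w13.png');cv2.imwrite('pics/w13z.png',cv2.resize(a[130:270,210:350],(600,600),interpolation=cv2.INTER_CUBIC))
E
```

```text
[497.67636634  41.05231853 249.74762358] 64.18704499897042 [ 0.18314065 -0.18474897 -0.51330027] [ 4.07930766e-01  2.20215208e-01 -3.76370178e-01 -2.69984501e-04
 -9.70591766e-01 -1.73298107e+00]
```

View pics/w13z.png

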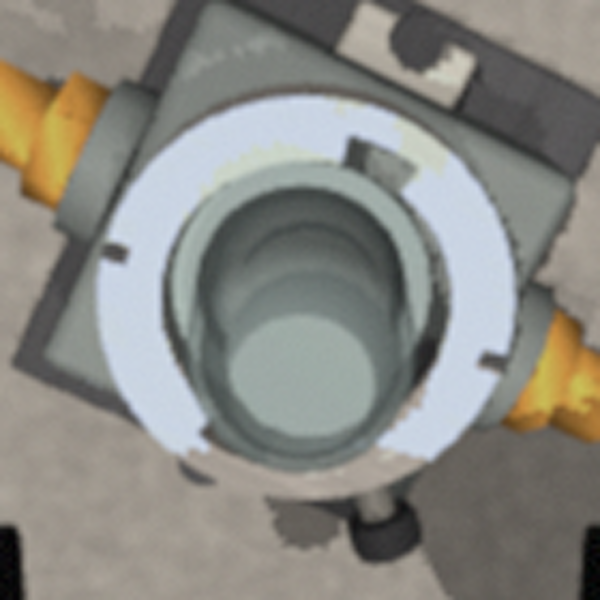

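Bowl is seated inside the collar, flange concentric with the bore. Now to the guard, turning the tool half round on the way, so that joint 6 has room for the locking turn.

Call:
apply_moves --increments '[[[0.06, -0.25, 0, 0, 0, -0.29, 0.8], [0.12, -0.5, 0, 0, 0, -0.58, 0.8], [0.18, -0.73, 0, 0, 0, -0.876, 0.8]]]'

```text
clock: 15.2
position: [496.7, -35.2, 246.5]
ee_rot: [-0.338, 0.941, 0.0, -0.002]
contact_force: [-0.2, -0.0, -0.9]
gripper_width: 76.9
```

Call:
apply_moves --increments '[[[0.16, -0.2, 0, 0, 0, -0.29, 0.8], [0.32, -0.39, 0, 0, 0, -0.58, 0.8], [0.47, -0.58, 0, 0, 0, -0.876, 0.8]]]'

```text
clock: 15.5
position: [496.8, -110.0, 246.4]
ee_rot: [-0.534, 0.845, 0.001, -0.002]
contact_force: [0.8, 0.0, -0.8]
gripper_width: 77.0
```

Call:
apply_moves --increments '[[[0.22, -0.11, 0, 0, 0, -0.29, 0.8], [0.45, -0.22, 0, 0, 0, -0.58, 0.8], [0.67, -0.33, 0, 0, 0, -0.876, 0.8]]]'

```text
clock: 15.8
position: [497.5, -184.6, 246.3]
ee_rot: [-0.705, 0.709, 0.002, -0.001]
contact_force: [0.6, 0.2, 0.1]
gripper_width: 77.1
```

Call:
apply_moves --increments '[[[0.25, 0, 0, 0, 0, -0.29, 0.8], [0.5, 0, 0, 0, 0, -0.58, 0.8], [0.75, 0, 0, 0, 0, -0.876, 0.8]]]'

```text
clock: 16.1
position: [496.8, -259.4, 246.2]
ee_rot: [0.842, -0.539, -0.002, 0.0]
contact_force: [-0.1, 0.3, 1.0]
gripper_width: 76.7
```

Call:
apply_moves --increments '[[[0, 0, 0, 0, 0, -0.29, 0.8], [0, 0, 0, 0, 0, -0.58, 0.8], [0, 0, 0, 0, 0, -0.876, 0.8]]]'

```text
clock: 16.4
position: [496.7, -258.8, 246.0]
ee_rot: [0.939, -0.343, -0.002, 0.0]
contact_force: [0.4, 0.3, -0.2]
gripper_width: 76.8
```

Call:
apply_moves --increments '[[[0, 0, 0, 0, 0, -0.29, 0.8], [0, 0, 0, 0, 0, -0.58, 0.8], [0, 0, 0, 0, 0, -0.876, 0.8]]]'

```text
clock: 16.7
position: [496.8, -258.4, 246.2]
ee_rot: [0.991, -0.131, -0.002, -0.0]
contact_force: [0.1, 0.2, 0.4]
gripper_width: 77.0
```

Call:
apply_moves --increments '[[[0, 0, 0, 0, 0, -0.29, 0.8], [0, 0, 0, 0, 0, -0.58, 0.8], [0, 0, 0, 0, 0, -0.876, 0.8], [0, 0, 0, 0, 0, -0.876, 0.8]]]'

```text
clock: 17.1
position: [496.9, -258.4, 246.4]
ee_rot: [0.996, 0.085, -0.002, -0.001]
contact_force: [-0.2, 0.9, -0.7]
gripper_width: 76.6
```

```bash
python3 - <<'E'
from h import *
p=shot('wrist','w14.png')
import pickle;pickle.dump(p,open('w14.pkl','wb'))
s=arm.read_state();print(s['position'],s['gripper_width'],s['contact_force'],s['joints'])
M=R.from_quat(s['ee_rot']).as_matrix();print(np.degrees(np.arctan2(M[1,0],M[0,0])),M[2])
a=cv2.imread('pics/w14.png');cv2.imwrite('pics/w14z.png',cv2.resize(a[150:290,210:350],(600,600),interpolation=cv2.INTER_CUBIC))
E
```

```text
[ 497.02360991 -258.44671847  246.68790796] 77.06564063001777 [-0.18188274  1.21063491 -0.73835972] [-1.90406481e-01  3.24999260e-01 -2.35066243e-01 -4.69846714e-04
 -1.01402081e+00  1.92847366e+00]
9.569778806739448 [-0.00294245 -0.00152471 -0.99999451]
```

View pics/w14.png

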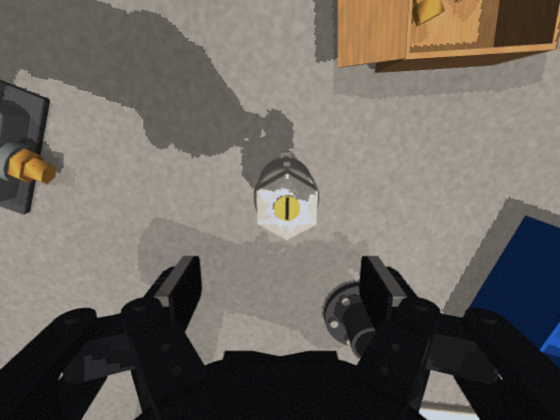

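View pics/w14z.png

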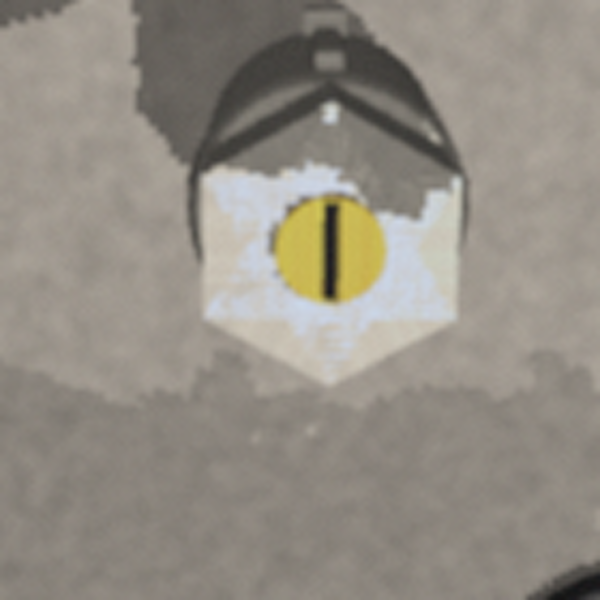

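```bash
python3 - <<'E'
from h import *
import pickle;p=pickle.load(open('w14.pkl','rb'))
k=140/600
z=lambda u,v:(210+u*k-.4,150+v*k-.4)
V=[(330,92),(461,172),(457,320),(330,385),(203,320),(202,172)]
P=np.array([atz(p,z(*v),92) for v in V]);print(P.mean(0),(P[0]+P[3])/2,np.linalg.norm(P[0]-P[3]),np.linalg.norm(P[1]-P[5]))
d=P[0]-P[3];print(np.degrees(np.arctan2(d[1],d[0])))
print(atz(p,z(330,249),92))
for i,j in((1,2),(5,4)):
  d=P[i]-P[j];print(np.degrees(np.arctan2(d[1],d[0])))
c=P.mean(0)
s=arm.read_state();M=R.from_quat(s['ee_rot']).as_matrix()
print(M.T@(np.array([c[0],c[1],87+54])-s['position']))
E
```

```text
[ 502.78529631 -263.17142835   92.        ] [ 503.24579106 -263.00202454   92.        ] 54.68085416746956 45.7173112910298
10.132128389906365
[ 502.20988916 -263.18763879   92.        ]
10.259306507349805
8.909139944520641
[  5.20698995   5.77794772 105.66435718]
```

Call:
apply_moves --increments '[[[0.05, 0.057, 0.2, 0, 0, 0.01, 0.6], [0.05, 0.057, 0.5, 0, 0, 0.01, 0.6], [0.05, 0.057, 0.8, 0, 0, 0.01, 0.6], [0.05, 0.057, 0.9, 0, 0, 0.01, 0.6], [0.05, 0.057, 0.9, 0, 0, 0.01, 0.6]]]'

```text
clock: 17.65
position: [502.6, -263.2, 156.5]
ee_rot: [0.997, 0.082, -0.002, -0.001]
contact_force: [0.3, 0.0, 0.1]
gripper_width: 68.4
```

```bash
python3 - <<'E'
from h import *
p=shot('wrist','w15.png')
s=arm.read_state();print(s['position'],s['gripper_width'],s['contact_force'])
M=R.from_quat(s['ee_rot']).as_matrix();print(np.degrees(np.arctan2(M[1,0],M[0,0])),M[2])
print(M.T@(np.array([502.5,-263.1,138.5])-s['position']))
E
```

```text
[ 503.64281282 -263.53677805  158.1533483 ] 68.53168443297696 [1.07807259 0.16629531 0.60262944]
9.414839171423154 [-1.24112377e-03 -2.54373368e-05 -9.99999229e-01]
[-1.03157709 -0.61733761 19.65465947]
```

View pics/w15.png

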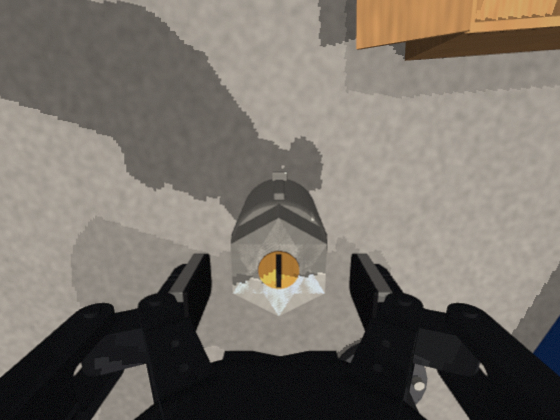

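Call:
apply_moves --increments '[[[-0.01, -0.006, 0.1, 0, 0, -0.01, 0.5], [-0.01, -0.006, 0.18, 0, 0, -0.01, 0.5], [-0.01, -0.006, 0.19, 0, 0, -0.01, 0.5], [-0.01, -0.006, 0.19, 0, 0, -0.01, 0.5]]]'

```text
clock: 18.1
position: [502.5, -263.0, 139.4]
ee_rot: [0.996, 0.085, -0.0, 0.0]
contact_force: [0.4, 0.4, -0.5]
gripper_width: 64.1
```

Call:
apply_moves --increments '[[[0, 0, 0, 0, 0, 0, 0.1], [0, 0, 0, 0, 0, 0, -0.3], [0, 0, 0, 0, 0, 0, -0.3], [0, 0, 0, 0, 0, 0, -0.3], [0, 0, 0, 0, 0, 0, -0.3], [0, 0, 0, 0, 0, 0, -0.3]]]'

```text
clock: 18.7
position: [503.0, -263.1, 140.1]
ee_rot: [0.996, 0.085, 0.001, 0.0]
contact_force: [-0.4, 1.4, 5.4]
gripper_width: 45.0
```

```bash
python3 - <<'E'
from h import *
p=shot('wrist','w16.png')
import pickle;pickle.dump(p,open('w16.pkl','wb'))
s=arm.read_state();print(s['position'],s['gripper_width'],s['contact_force'])
M=R.from_quat(s['ee_rot']).as_matrix();print(np.degrees(np.arctan2(M[1,0],M[0,0])),M[2])
a=cv2.imread('pics/w16.png');cv2.imwrite('pics/w16z.png',cv2.resize(a[180:360,190:370],(600,600),interpolation=cv2.INTER_CUBIC))
E
```

```text
[ 502.94332604 -263.04714013  140.09826766] 44.964918957672154 [0.20339624 0.82789093 4.96854005]
9.768160832727865 [ 1.30148312e-03  6.78685796e-04 -9.99998923e-01]
```

View pics/w16z.png

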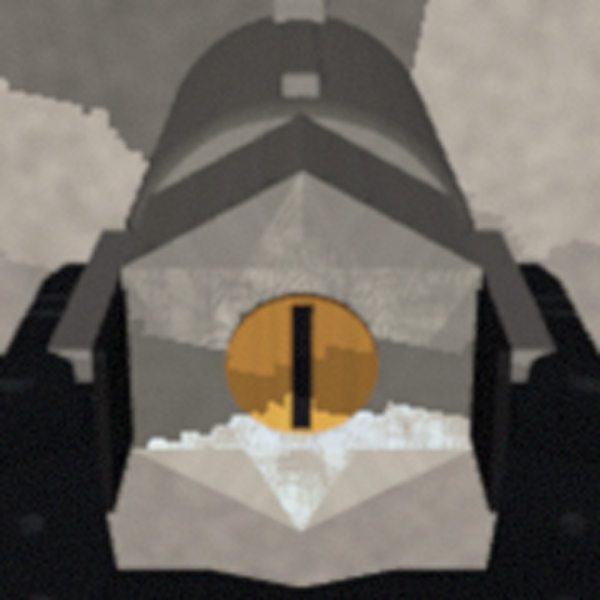

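Call:
apply_moves --increments '[[[0, 0, -0.3, 0, 0, 0, -0.3], [0, 0, -0.7, 0, 0, 0, -0.3], [0, 0, -1, 0, 0, 0, -0.3], [0, 0, -1, 0, 0, 0, -0.3]]]'

```text
clock: 19.15
position: [503.9, -263.6, 243.1]
ee_rot: [0.996, 0.085, 0.004, 0.001]
contact_force: [1.8, -0.1, -2.4]
gripper_width: 44.8
```

```bash
python3 - <<'E'
from h import *
import pickle;p=pickle.load(open('w16.pkl','rb'))
z=lambda u,v:(190+u*.3-.35,180+v*.3-.35)
V=[(302,172),(482,268),(470,448),(302,530),(132,448),(123,268)]
P=np.array([atz(p,z(*v),92) for v in V]);print(P.mean(0),(P[0]+P[3])/2,np.linalg.norm(P[0]-P[3]),np.linalg.norm(P[1]-P[5]))
print(atz(p,z(302,363),92))
s=arm.read_state();print(s['position'],s['gripper_width'],s['contact_force'])
E
```

```text
[ 502.44053155 -264.03050811   92.        ] [ 502.41098575 -264.05611903   92.        ] 53.06813222907041 46.052106249870825
[ 502.08071722 -264.11344334   92.        ]
[ 503.92211978 -263.60987995  243.11736362] 44.84647554261502 [ 1.83240829 -0.12708144 -2.42026424]
```

```bash
python3 - <<'E'
from h import *
from scipy.optimize import least_squares
import pickle;p=pickle.load(open('w13.pkl','rb'))
k=140/600
z=lambda u,v:(210+u*k-.4,130+v*k-.4)
def fit(L,zz,r):
    P=np.array([atz(p,z(*q),zz)[:2] for q in L]);f=least_squares(lambda s:np.hypot(*(P-s[:2]).T)-r,P.mean(0));return f.x,f.fun
print('flange',fit([(172,290),(435,280),(303,158),(205,205),(395,195)],57,27))
print('collar',fit([(98,290),(517,300),(310,92),(160,155),(460,155),(120,375),(490,390)],69,42))
a=atz(p,z(115,252),69.5);b=atz(p,z(492,361),69.5);d=b-a
print('pips',(a+b)/2,np.linalg.norm(d),np.degrees(np.arctan2(d[1],d[0])))
n=[atz(p,z(*q),69) for q in ((350,137),(415,165))];print('notch+',n, (n[0]+n[1])/2)
n=(n[0]+n[1])/2-np.array([495.8,41.2,69]);print(np.degrees(np.arctan2(n[1],n[0])),np.linalg.norm(n))
E
```

```text
flange (array([495.29851299,  40.32155533]), array([ 0.69634655,  0.51991158,  0.11133699, -0.21266687,  0.02309181]))
collar (array([495.31904232,  41.28026811]), array([ 0.29775549, -0.10569633, -0.03211492, -0.42985329, -0.09181236,
       -0.56949029, -0.40324755]))
pips [496.14194183  40.93552863  69.5       ] 79.07309998286703 87.4767696429254
notch+ [array([461.0264451 ,  40.85463768,  69.        ]), array([463.19397525,  54.52821518,  69.        ])] [462.11021017  47.69142643  69.        ]
169.09377600375294 34.30948200781977
```

Call:
apply_moves --increments '[[[0.05, -0.3, -0.1, 0, 0, 0, -0.3], [0.11, -0.75, -0.1, 0, 0, 0, -0.3], [0.11, -0.75, -0.1, 0, 0, 0, -0.3]]]'

```text
clock: 19.45
position: [499.0, -183.6, 247.3]
ee_rot: [0.996, 0.086, -0.002, -0.001]
contact_force: [1.1, -0.2, -2.5]
gripper_width: 44.6
```

Call:
apply_moves --increments '[[[0.05, -0.4, -0.1, 0, 0, 0, -0.3], [0.11, -0.75, -0.1, 0, 0, 0, -0.3], [0.11, -0.75, -0.1, 0, 0, 0, -0.3]]]'

```text
clock: 19.75
position: [497.7, -108.7, 257.6]
ee_rot: [0.996, 0.087, -0.002, -0.001]
contact_force: [0.5, 0.7, -3.0]
gripper_width: 44.6
```

Call:
apply_moves --increments '[[[0.05, -0.4, -0.12, 0, 0, 0, -0.3], [0.11, -0.75, -0.12, 0, 0, 0, -0.3], [0.11, -0.75, -0.12, 0, 0, 0, -0.3]]]'

```text
clock: 20.05
position: [496.3, -33.4, 269.9]
ee_rot: [0.996, 0.087, -0.001, -0.0]
contact_force: [-0.2, -0.2, -2.0]
gripper_width: 44.8
```

Call:
apply_moves --increments '[[[0.05, -0.4, 0, 0, 0, 0.25, -0.3], [0.11, -0.75, 0, 0, 0, 0.5, -0.3], [0.11, -0.75, 0, 0, 0, 0.77, -0.3], [0.11, -0.75, 0, 0, 0, 0.77, -0.3], [0.11, -0.75, 0, 0, 0, 0.77, -0.3]]]'

```text
clock: 20.55
position: [494.5, 39.3, 270.1]
ee_rot: [0.994, -0.106, -0.001, 0.001]
contact_force: [-0.4, 0.2, -2.0]
gripper_width: 45.0
```

```bash
cat > st.py <<'E'
from h import *
import sys,pickle
n=sys.argv[1];tgt=np.array(eval(sys.argv[2]))
p=shot('wrist',n+'.png');pickle.dump(p,open(n+'.pkl','wb'))
s=arm.read_state();print(s['position'].round(2),s['gripper_width'].__round__(1),s['contact_force'].round(1),s['wrist_torque'].round(2),s['joints'].round(2))
M=R.from_quat(s['ee_rot']).as_matrix();print('yaw',np.degrees(np.arctan2(M[1,0],M[0,0])),M[2].round(4))
print('tool delta',(M.T@(tgt-s['position'])).round(2))
E
python3 st.py w17 '[496.3,41.8,191]'
```

```text
[494.65  39.17 270.42] 44.8 [ 0.3  0.7 -3.3] [-0.02 -0.06 -0.  ] [ 0.41  0.2  -0.35 -0.   -1.03  0.95]
yaw -12.251871968375061 [-0.0019  0.0011 -1.    ]
tool delta [ 1.2  -3.01 79.42]
```

View pics/w17.png

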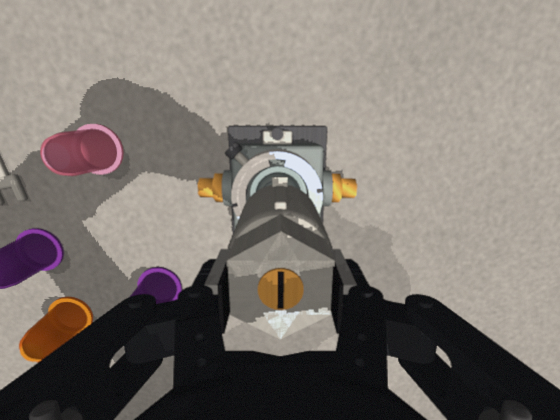

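Call:
apply_moves --increments '[[[0.012, -0.03, 0.0, 0, 0, 0, -0.3], [0.012, -0.03, 0.1, 0, 0, 0, -0.3], [0.012, -0.03, 0.3, 0, 0, 0, -0.3], [0.012, -0.03, 0.45, 0, 0, 0, -0.3], [0.012, -0.03, 0.45, 0, 0, 0, -0.3]]]'

```text
clock: 21.1
position: [495.3, 42.0, 223.6]
ee_rot: [0.994, -0.108, -0.003, 0.001]
contact_force: [0.3, -0.5, -3.8]
gripper_width: 45.0
```

```bash
python3 st.py w18 '[496.3,41.8,191]'; python3 -c "
import cv2
a=cv2.imread('pics/w18.png');cv2.imwrite('pics/w18z.png',cv2.resize(a[110:310,180:380],(600,600),interpolation=cv2.INTER_CUBIC))"
```

```text
[496.26  42.3  225.16] 45.0 [-0.1 -0.1 -2.4] [-0.   -0.06 -0.03] [ 0.41  0.25 -0.41 -0.   -0.92  0.94]
yaw -12.312378694997376 [-0.0026  0.0018 -1.    ]
tool delta [ 0.24  0.41 34.16]
```

View pics/w18z.png

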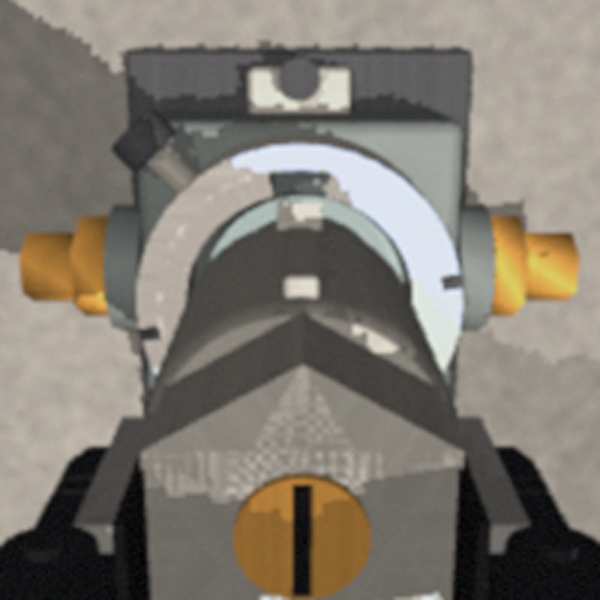

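Call:
apply_moves --increments '[[[0.0, 0.002, 0.08, 0, 0, 0, -0.3], [0.0, 0.002, 0.14, 0, 0, 0, -0.3], [0.0, 0.002, 0.18, 0, 0, 0, -0.3], [0.0, 0.002, 0.22, 0, 0, 0, -0.3], [0.0, 0.002, 0.22, 0, 0, 0, -0.3]]]'

```text
clock: 21.65
position: [496.6, 42.6, 203.9]
ee_rot: [0.994, -0.107, -0.0, 0.0]
contact_force: [-0.4, -1.0, -2.8]
gripper_width: 44.9
```

```bash
python3 st.py w19 '[496.3,41.8,191]'; python3 -c "
import cv2
a=cv2.imread('pics/w19.png');cv2.imwrite('pics/w19z.png',cv2.resize(a[110:310,180:380],(600,600),interpolation=cv2.INTER_CUBIC))"
```

```text
[496.76  42.61 204.26] 44.8 [ 0.5 -0.1 -2.4] [ 0.01  0.04 -0.02] [ 0.41  0.27 -0.44  0.   -0.86  0.94]
yaw -12.29755468646193 [-2.e-04  2.e-04 -1.e+00]
tool delta [-0.27  0.89 13.26]
```

View pics/w19z.png

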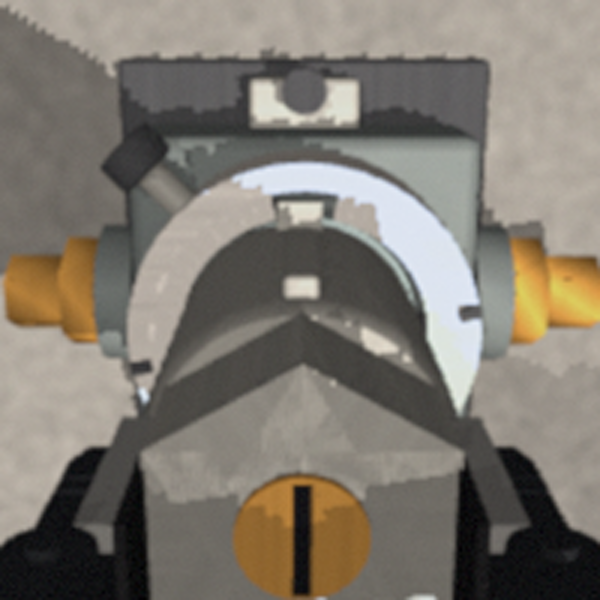

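Call:
apply_moves --increments '[[[-0.002, 0.009, 0.01, 0, 0, 0, -0.3], [-0.002, 0.009, 0.05, 0, 0, 0, -0.3], [-0.002, 0.009, 0.08, 0, 0, 0, -0.3], [-0.002, 0.009, 0.08, 0, 0, 0, -0.3]]]'

```text
clock: 22.1
position: [496.6, 41.8, 196.7]
ee_rot: [0.994, -0.107, 0.0, 0.0]
contact_force: [-0.7, 0.8, 2.1]
gripper_width: 45.0
```

```bash
python3 st.py w20 '[496.3,41.8,191]'; python3 -c "
import cv2
a=cv2.imread('pics/w20.png');cv2.imwrite('pics/w20z.png',cv2.resize(a[110:310,180:380],(600,600),interpolation=cv2.INTER_CUBIC))"
```

```text
[496.59  41.8  196.84] 44.8 [-1.2 -0.2  2. ] [-0.02  0.39  0.02] [ 0.41  0.28 -0.45  0.   -0.84  0.95]
yaw -12.288354207584138 [ 3.e-04  2.e-04 -1.e+00]
tool delta [-0.29  0.06  5.84]
```

View pics/w20z.png

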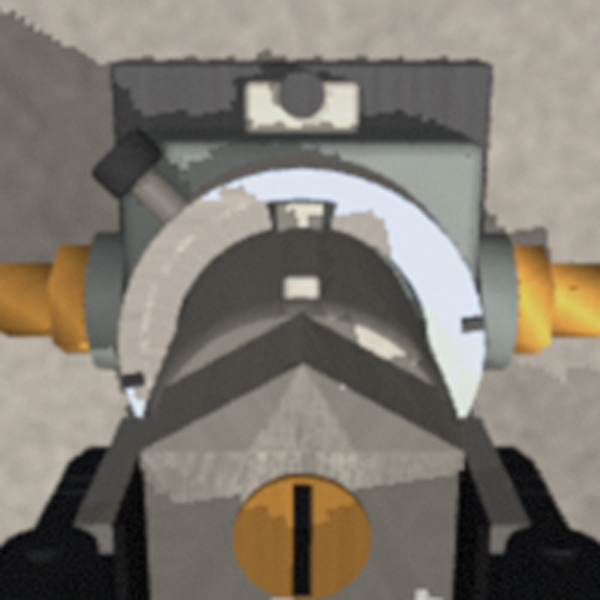

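Lug sits centred in the notch (zoom x≈300) and the spring begins to bear at mouth ≈57 mm, as specified. Pressing down.

Call:
apply_moves --increments '[[[0, 0, 0.02, 0, 0, 0, -0.3], [0, 0, 0.04, 0, 0, 0, -0.3], [0, 0, 0.06, 0, 0, 0, -0.3], [0, 0, 0.06, 0, 0, 0, -0.3]]]'

```text
clock: 22.55
position: [496.8, 41.8, 191.7]
ee_rot: [0.994, -0.107, 0.001, 0.0]
contact_force: [-3.4, 0.7, 9.9]
gripper_width: 44.6
```

```bash
python3 st.py w21 '[496.3,41.8,191]'
```

```text
[496.76  41.79 191.79] 45.1 [-3.1  0.6  9.9] [-0.02  1.2  -0.05] [ 0.41  0.29 -0.45  0.   -0.83  0.95]
yaw -12.262627968321091 [ 1.2e-03  2.0e-04 -1.0e+00]
tool delta [-0.45  0.09  0.79]
```

Call:
apply_moves --increments '[[[-0.005, 0, 0.01, 0, 0, 0, -0.3], [-0.005, 0, 0.025, 0, 0, 0, -0.3], [-0.005, 0, 0.025, 0, 0, 0, -0.3]]]'

```text
clock: 22.9
position: [496.7, 41.9, 190.9]
ee_rot: [0.994, -0.106, 0.001, 0.0]
contact_force: [-5.6, 0.1, 17.5]
gripper_width: 45.0
```

```bash
python3 st.py w22 '[496.3,41.8,191]'
```

```text
[496.74  41.84 190.88] 44.9 [-5.5  0.8 17.4] [-0.25  1.85 -0.05] [ 0.41  0.29 -0.46  0.   -0.82  0.94]
yaw -12.220173478331969 [ 2.7e-03  2.0e-04 -1.0e+00]
tool delta [-0.42  0.14 -0.12]
```

Call:
apply_moves --increments '[[[-0.008, 0, 0.005, 0, 0, 0.15, -0.3], [-0.008, 0, 0.005, 0, 0, 0.3, -0.3], [-0.008, 0, 0.005, 0, 0, 0.45, -0.3], [-0.008, 0, 0.005, 0, 0, 0.6, -0.3], [-0.008, 0, 0.005, 0, 0, 0.6, -0.3]]]'

```text
clock: 23.45
position: [497.4, 42.4, 190.9]
ee_rot: [0.967, -0.254, 0.003, -0.001]
contact_force: [-1.8, -0.1, 16.9]
gripper_width: 45.0
```

```bash
python3 st.py w23 '[496.3,41.8,191]'; python3 -c "
import cv2
a=cv2.imread('pics/w23.png');cv2.imwrite('pics/w23z.png',cv2.resize(a[110:310,180:380],(600,600),interpolation=cv2.INTER_CUBIC))"
```

```text
[497.35  42.41 190.93] 45.2 [-2.4  0.4 17.2] [-0.29  1.04 -0.07] [ 0.41  0.29 -0.46  0.   -0.82  0.64]
yaw -29.386994251401386 [ 0.0056 -0.0034 -1.    ]
tool delta [-0.61  1.04 -0.08]
```

View pics/w23z.png

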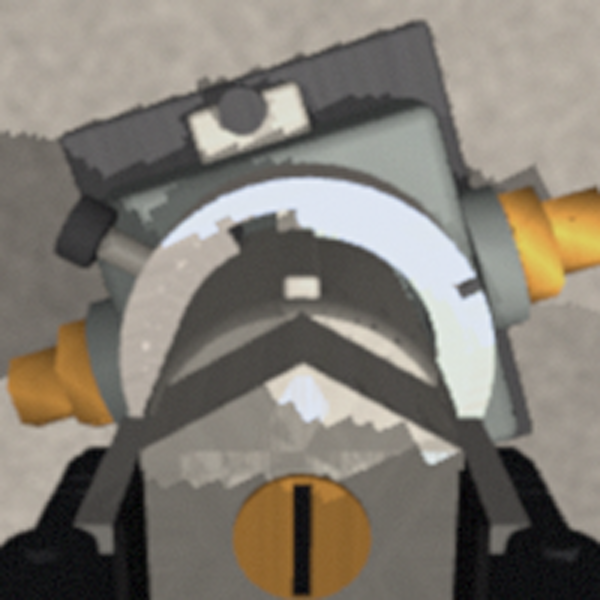

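Call:
apply_moves --increments '[[[0, 0, 0, 0, 0, 0.2, -0.3], [0, 0, 0, 0, 0, 0.4, -0.3], [0, 0, 0, 0, 0, 0.6, -0.3], [0, 0, 0, 0, 0, 0.8, -0.3], [0, 0, 0, 0, 0, 1, -0.3], [0, 0, 0, 0, 0, 1, -0.3]]]'

```text
clock: 24.1
position: [497.2, 42.4, 190.9]
ee_rot: [0.874, -0.486, 0.003, -0.002]
contact_force: [-2.7, 0.6, 17.0]
gripper_width: 44.8
```

```bash
python3 st.py w24 '[496.3,41.8,191]'
```

```text
[497.25  42.42 190.96] 45.2 [-2.8  0.6 17.7] [-0.19  1.12 -0.23] [ 0.41  0.29 -0.46  0.   -0.82  0.14]
yaw -58.07090229136095 [ 0.0031 -0.0055 -1.    ]
tool delta [ 0.02  1.13 -0.05]
```

Call:
apply_moves --increments '[[[0, 0, 0, 0, 0, 0.2, -0.3], [0, 0, 0, 0, 0, 0.4, -0.3], [0, 0, 0, 0, 0, 0.6, -0.3], [0, 0, 0, 0, 0, 0.8, -0.3], [0, 0, 0, 0, 0, 1, -0.3], [0, 0, 0, 0, 0, 1, -0.3]]]'

```text
clock: 24.75
position: [497.3, 42.4, 191.0]
ee_rot: [0.727, -0.687, 0.002, -0.002]
contact_force: [-1.6, 0.3, 17.2]
gripper_width: 45.2
```

Call:
apply_moves --increments '[[[0, 0, 0, 0, 0, 0.06, -0.3], [0, 0, 0, 0, 0, 0.12, -0.3], [0, 0, 0, 0, 0, 0.17, -0.3], [0, 0, 0, 0, 0, 0.17, -0.3]]]'

```text
clock: 25.15
position: [496.8, 42.5, 190.9]
ee_rot: [-0.698, 0.716, -0.002, 0.002]
contact_force: [-3.8, 0.4, 17.4]
gripper_width: 44.7
```

```bash
python3 st.py w25 '[496.3,41.8,191]'; python3 -c "
import cv2
a=cv2.imread('pics/w25.png');cv2.imwrite('pics/w25z.png',cv2.resize(a[110:310,180:380],(600,600),interpolation=cv2.INTER_CUBIC))"
```

```text
[496.82  42.48 190.92] 45.1 [-3.5  1.6 18.4] [0.36 1.69 0.38] [ 0.41  0.29 -0.46  0.   -0.82 -0.44]
yaw -91.452246891553 [-1.0e-04 -5.2e-03 -1.0e+00]
tool delta [ 0.7   0.51 -0.09]
```

View pics/w25z.png

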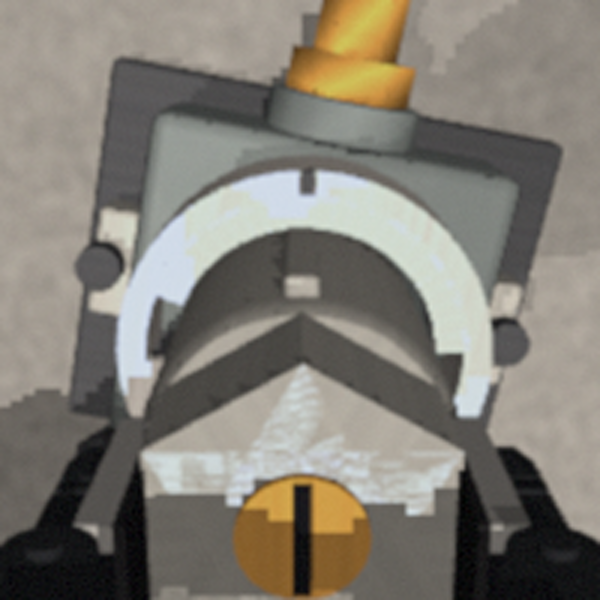

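Call:
apply_moves --increments '[[[0, 0, 0, 0, 0, 0.05, -0.3], [0, 0, 0, 0, 0, 0.1, -0.3], [0, 0, 0, 0, 0, 0.1, -0.3]]]'

```text
clock: 25.5
position: [496.2, 42.6, 190.9]
ee_rot: [-0.681, 0.732, -0.001, 0.001]
contact_force: [-5.8, 2.0, 19.2]
gripper_width: 45.0
```

```bash
python3 st.py w26 '[496.3,41.8,191]'; python3 -c "
import cv2
a=cv2.imread('pics/w26.png');cv2.imwrite('pics/w26z.png',cv2.resize(a[110:310,180:380],(600,600),interpolation=cv2.INTER_CUBIC))"
```

```text
[496.23  42.61 190.88] 44.8 [-5.6  2.  19.6] [0.75 2.44 1.1 ] [ 0.41  0.29 -0.46  0.   -0.82 -0.49]
yaw -94.14531398850148 [ 4.0e-04 -3.6e-03 -1.0e+00]
tool delta [ 0.81 -0.13 -0.12]
```

View pics/w26z.png

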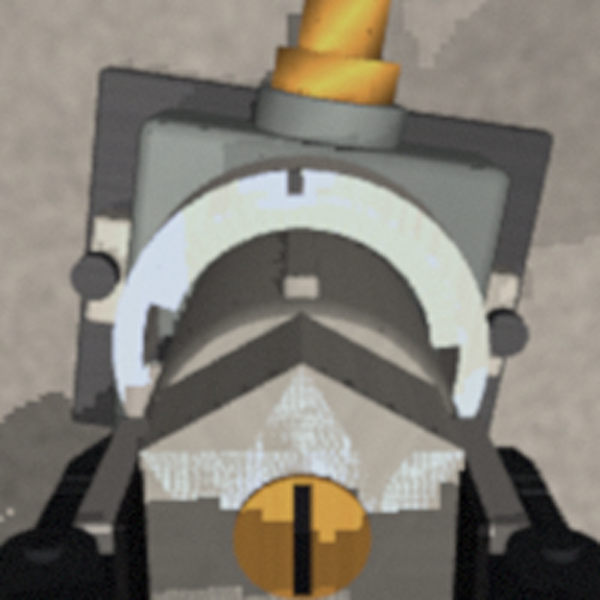

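```bash
python3 - <<'E'
from h import *
import pickle
for n in ['w20','w22','w23','w24','w25','w26']:
    p=pickle.load(open(n+'.pkl','rb'));g=cv2.cvtColor(p['img'],cv2.COLOR_RGB2GRAY).astype(float)
    r=[];
    for v in range(275,306):
        w=np.clip(75-g[v,272:290],0,None)
        if w.sum()>0: r.append((v,(w*np.arange(272,290)).sum()/w.sum()))
    r=np.array(r);f=np.polyfit(r[:,0],r[:,1],1)
    # rib highlight square
    q=g[200:212,270:292];w=np.clip(q-140,0,None);
    h=(w.sum(0)*np.arange(270,292)).sum()/w.sum()
    t=g[232:260,262:300]
    print(n,len(r),f.round(4),(f[0]*290+f[1]).round(2),'rib',h.round(2))
E
```

```text
w20 31 [-8.700000e-03  2.827699e+02] 280.24 rib 280.27
w22 31 [-9.600000e-03  2.829878e+02] 280.2 rib 280.37
w23 31 [-7.900000e-03  2.825521e+02] 280.26 rib 280.42
w24 31 [-6.100000e-03  2.820691e+02] 280.3 rib 280.48
w25 31 [8.500000e-03 2.777695e+02] 280.24 rib 280.26
w26 31 [9.100000e-03 2.776321e+02] 280.27 rib 280.44
```

```bash
python3 - <<'E'
from h import *
import pickle
for n,pip in (('w25',(307,181)),('w26',(295,181))):
    p=pickle.load(open(n+'.pkl','rb'))
    P=atz(p,(180+pip[0]/3-.33,110+pip[1]/3-.33),69.5)
    d=P[:2]-np.array([495.8,41.2]);print(n,P,np.hypot(*d),np.degrees(np.arctan2(d[1],d[0])))
    # slot direction at guard top z=51+92
    a=atz(p,(280.4,272),143);b=atz(p,(280.2,306),143);e=a-b;print(np.degrees(np.arctan2(e[1],e[0])),(a+b)/2)
    # plate edge y axis etc
    r=np.array([(180+q[0]/3-.33,110+q[1]/3-.33) for q in ([(115,58),(562,150)] if n=='w25' else [(102,68),(552,135)])])
    A=atz(p,r[0],12);B=atz(p,r[1],12);e=A-B;print('edge',np.degrees(np.arctan2(e[1],e[0])),np.linalg.norm(e))
E
```

```text
w25 [494.39595208   1.30317963  69.5       ] 39.92151833864105 -92.01551987794588
-91.6912642646013 [496.14321903  42.11561108 143.        ]
edge -12.784169017314781 122.4770220860266
w26 [494.2604662    1.31203902  69.5       ] 39.91766019622989 -92.2103167236227
-94.38120265421196 [495.50162178  42.18757694 143.        ]
edge -12.381345504122084 121.92856603353788
```

Call:
apply_moves --increments '[[[0, 0, 0.005, 0, 0, -0.03, -0.3], [0, 0, 0.005, 0, 0, -0.03, -0.3], [0, 0, 0.005, 0, 0, -0.03, -0.3], [0, 0, 0.005, 0, 0, -0.03, -0.3], [0, 0, 0.005, 0, 0, -0.03, -0.3]]]'

```text
clock: 26.05
position: [496.2, 42.6, 190.8]
ee_rot: [-0.686, 0.728, -0.001, 0.001]
contact_force: [-6.1, 2.7, 22.6]
gripper_width: 44.8
```

```bash
python3 st.py w27 '[496.3,41.8,191]'; python3 -c "
from h import *
shot('scene','scene1.png');s=arm.read_state();print(s['clock'],s['contact_force'],s['wrist_torque'],s['position'])"
```

```text
[496.23  42.58 190.85] 44.9 [-7.1  1.8 23.2] [0.77 2.69 0.38] [ 0.41  0.29 -0.46  0.   -0.82 -0.47]
yaw -93.44627224943928 [-1.0e-04 -3.8e-03 -1.0e+00]
tool delta [ 0.77 -0.11 -0.15]
26.15 [-6.92283639  2.07501206 22.38881231] [0.74370651 2.70860804 0.42910022] [496.24741225  42.56989151 190.8477866 ]
```

View pics/scene1.png

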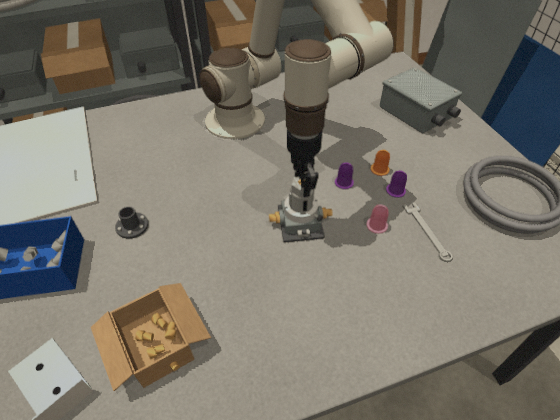

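View pics/w27.png

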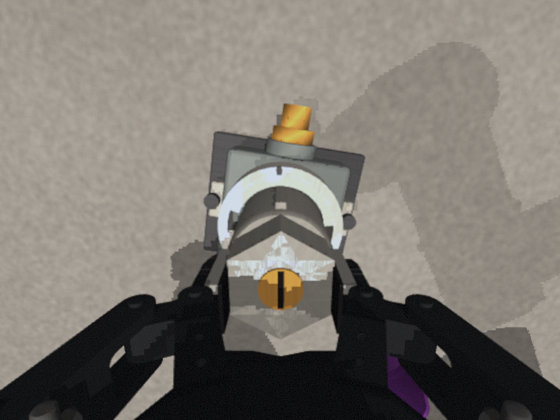

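Call:
apply_moves --increments '[[[0, 0, 0, 0, 0, 0.02, -0.3], [0, 0, 0, 0, 0, 0.02, -0.3], [0, 0, 0, 0, 0, 0.02, -0.3], [0, 0, 0, 0, 0, 0.02, -0.3]]]'

```text
clock: 26.55
position: [496.3, 42.6, 190.9]
ee_rot: [-0.683, 0.731, -0.002, 0.001]
contact_force: [-6.7, 2.9, 23.5]
gripper_width: 44.5
```

```bash
python3 st.py w28 '[496.3,41.8,191]' && python3 -c "
from bench import arm
print(arm.job_done())"
```

```text
[496.26  42.63 190.86] 45.0 [-6.7  2.4 22.5] [0.77 2.73 0.89] [ 0.41  0.29 -0.46  0.   -0.82 -0.48]
yaw -93.88369963826408 [ 3.0e-04 -3.8e-03 -1.0e+00]
tool delta [ 0.83 -0.1  -0.14]
the job is handed in; nothing more can be done
None
```

I built up the element, the clear bowl and the guard on the head in that order. I then entered the guard's lugs in the notches, pressed it down, turned it clockwise to its stop, and handed the job in at about 26.6 s with the gripper still closed on the guard.

**Last checks that agreed:**
- **Pressed down:** the guard's mouth is at about 51 mm, so the seal is fully pressed. The force on the tool reads about 22 N up, above the spring's 15 N, and the height did not change when I pushed harder.
- **Turned home:** the gripper still feels about 0.9 N m against further clockwise turning, and the guard has not slipped in the jaws (opening 45 mm).
- **Other objects:** the last scene picture shows the wrench, pipe flange, carton and look-alikes where they were.

**One check that disagreed slightly:** the guard reads about 1.5 to 2° past the stop-mark pips (yaw -93.9° against about -92.2° for the pips). A sideways force of about 7 N on the tool suggests it has tipped over within its play against the stop. I backed off 0.7° at one point, which dropped the torque to about 0.4 N m, then turned part of the way back so that it stays firmly against the stop.

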